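# Turn a coated-sample carrier face up with a lifter

### The job

The sample carrier stands face down on its runners on the turning board, a little short of the low steel rail. Take the lifter by its green grip, ease the blade gently under the carrier's near edge, push the carrier on until you feel it stop at the rail, and lever it up and over, so that it comes to lie quite flat on the blue deck, copper sample up, wholly beyond the rail. Only the lifter may touch the carrier, and it must neither be lifted off the board into the air nor pressed hard, nor the board; then stand the lifter back on its black mat, and leave the other things alone.

Things in the scene. Friction and masses are not known exactly. Their poses are not given: they have to be found in the camera images.
- turning_board: Fixed blue-decked board, 96 mm wide (y), deck at z = 8 mm; origin in its underside. Own +x runs away from the robot, from the open front edge (x = -85 mm) to an end wall (inner face x = 100 mm, 8 mm high). Side walls 7 mm high, inner faces y = +-43 mm. A steel rail, a fixed rod 2.5 mm thick, lies across the deck; its near face was set anywhere from x = -12 to +6 mm: feel for it.
- carrier: Loose carrier, about 60 g: plate 60 (x) x 64 (y) x 4 mm, back black, sample face (own -z) orange with a copper disc; origin at the plate's centre. Starts back up (own +z up, +x along the board's +x within 5 degrees) on its two runners, in front of the rail. Pushed on, the far runner stops at the rail and the plate's far edge reaches out over it. Turned over, own +z is down.
- near_runner (a point): Middle of the foot of the carrier's runner nearest the robot. The two white runners on the sample face run along own y, 60 mm long, 4 mm high, at carrier x = -20 to -14 and +14 to +20 mm, so the plate's outer 10 mm overhangs 4 mm clear of the deck along its near and far edges.
- lifter: Loose lifter, about 120 g, standing on its blade: steel blade 85 x 36 x 2.5 mm with an upright green grip near the rear end, 22 (x) x 14 (y) mm, 12 to 90 mm above the blade's underside. Origin on the blade's underside below the grip; own +x along the blade to its tip, z up along the grip. The blade reaches from x = -20 to +65 mm.
- lifter_tip (a point): Middle of the blade's front edge, on the underside: x = +65 mm in the lifter's frame.
- lifter_grip (a point): Point in the lifter's grip, 65 mm above the blade's underside, to be held across the 14 mm (own y).
- blade_mid (a point): Centre of the blade's underside, x = +22.5 mm in the lifter's frame.
- tool_mat: Fixed black rubber mat 140 x 90 x 3 mm on the worktop, on which the lifter stands; origin at the centre of its underside.
- pliers: Bystander: orange-handled pliers, 162 mm long, lying loose.
- screwdriver_small: Bystander: small screwdriver with a red handle, 136 mm long, lying loose.
- copper_coil: Bystander: coil of copper tube, 108 x 91 x 23 mm, lying loose.
- tube_cutter: Bystander: red tube cutter, 32 x 58 x 20 mm, lying loose.
- brass_union: Bystander: brass pipe union, 22 x 39 x 19 mm, lying loose.
- steel_tee: Bystander: steel pipe tee, 29 x 36 x 14 mm, lying loose.
Not all that is in view belongs to the job. Leave any pink look-alike of the lifter alone.

How it is judged (in metres and radians):
On the way, in this order (a step that is already met when the one before it is completed fails the run):
1. the carrier is levered up by the held lifter to more than 30 degrees (angle between carrier's own z axis and vertical above 0.52 rad and contact force between lifter and carrier above 0.05 N and contact force between the fingers and lifter above 1 N), for 0.1 s.
2. the carrier lies flat on the deck, sample face up, beyond the rail (angle between carrier's own z axis and vertical above 3.12 rad and x of carrier in the frame of turning_board between 0.018 and 0.074 m and linear speed of carrier below 0.03 m/s), for 0.2 s.
At the end, for the whole second after the job is handed in: Carrier at rest on its black back flat on the deck (level within 1.2 degrees, so not on the rail or a wall), centre at board x 18 to 74 mm, y within 20 mm; lifter released, at rest, upright within 6 degrees on the mat, blade middle within 45 mm of the mat's centre (angle between carrier's own z axis and vertical above 3.12 rad and x of carrier in the frame of turning_board between 0.018 and 0.074 m and y of carrier in the frame of turning_board between -0.02 and 0.02 m and z of carrier in the frame of turning_board below 0.014 m and linear speed of each of carrier, lifter below 0.02 m/s and angle between lifter's own z axis and vertical below 0.1 rad and horizontal distance between blade_mid and tool_mat below 0.045 m and z of lifter in the frame of tool_mat below 0.008 m); the robot touches nothing.
It fails at once if the gripper or arm touches the carrier (contact force between any of the fingers, the arm and carrier above 0.3 N).
It fails at once if the lifter presses on the carrier or the board with more than 40 N (contact force between lifter and carrier above 40 N or contact force between lifter and turning_board above 40 N).
It fails at once if the carrier is lifted off the board (centre more than 75 mm above the worktop) (height (world z) of carrier above 0.075 m).
It fails at once if a bystander is moved by more than 30 mm (distance of any of pliers, screwdriver_small, copper_coil, tube_cutter, brass_union, steel_tee from where it was at the start of the episode above 0.03 m).
It also fails if it takes over 58 s, if anything falls off the work surface, if the arm or the gripper's body presses on something with over 40 N, if the wrist force passes 120 N, or if a joint passes its speed limit or range.

### The arm

A 6-joint arm with a two-finger parallel gripper is mounted at the origin on a cart in front of the work surface, level with it; the furniture and walls round the work are solid. World frame = base frame: x ahead of the robot, y to its left, z up, the work surface at z = 0. Lengths are in m, angles in degrees, forces in N, time in s.
With the tool pointing down it reaches from about 0.25 to 0.775 m from the base axis. Payload 4 kg.
Tool frame: the origin (TCP) lies on the centre line of the jaws, within the pads' length; the fingertips stand 17 mm ahead of it and the grasp point (between the pads) lies 2 mm behind it (r.finger_overhang is the distance from the TCP to the fingertips, in m); z points along the fingers, x is the direction in which the jaws open and shut, and the axes are right-handed (so a half turn about z gives the same grasp; the last joint's range is limited). The gripper opens to 85 mm and grips with 20 to 120 N. Pads are 22 mm wide; open, the fingers measure 114 mm over their backs; the gripper's body (76 mm by 85 mm) begins 54 mm behind the grasp point. The pads swing forward as they close: fully open they stand 13 mm farther back than shut.
Start: joints at [-69.047, 4.996, 78.535, -0, 96.463, -5.907], TCP at [0.248, -0.491, 0.248] pointing down, gripper open.
Joint ranges: [-177.83, 177.83], [-43.37, 116.18], [15.69, 146.23], [-61.86, 241.86], [9.47, 152.12], [-147.06, 147.06]. Speed limits (degrees/s): [159.86, 159.86, 180, 180, 180, 180].

### API

Orientations are given as a 3x3 rotation matrix whose columns are the frame's x, y, z axes.
In Python, from cell import r gives the robot as it stands. The module is installed in compiled form; this text tells all that it offers.
- The arm moves only by the tool jog_arm, never from a script. Its argument "motion" is a list of rows, each an object with "fingers": the gripper's target within -1 to 1 (fully open at 1, half-way at 0, shut at -1); "translation": the shift along the tool's x, y, z in m, a list of three; "twist": the turn, a rotation vector about the tool's x, y, z in rad, a list of three. In form: [{"fingers": fingers, "translation": [tx, ty, tz], "twist": [rx, ry, rz]}, ...]. A call has 1 to 20 rows; each row shifts and turns the pose as measured when the row begins, along the tool's axes as they then stand; what a row does not reach is not made up. A row lasts 1/8 s, in which the tool goes at most 62.5 mm and 10.7 degrees, less where a joint would pass 70% of its speed; a pose out of reach is approached as far as the arm can. A call is refused whole if a number of a shift passes 0.0625 or a number of a turn 0.188, either way. A call with a gripper value outside its range is refused whole. The fingers move at their own pace and stop on an object; "force" is the grip in N (left out, the last holds). Time passes only in rows, so rows that do not move let the fingers close. It gives the time, the measured TCP pose, the force and the opening at its end, in the units of the state.
- r.state(): the state, without advancing time (a new reading comes with each control period).
- r.read_camera(name): name is "scene" or "top"; returns the picture (420x560x3 uint8, red, green, blue); there is no depth.
- r.camera_model(name): a dict with "K" (3x3 intrinsics, pixels), "world_from_camera" (4x4, takes a point from camera to world coordinates). Camera axes: x right, y down, z forward; pixel columns grow to the right and rows downward; lengths in m; the calibration is good to about 2 mm. A picture is of the moment at which its call begins. camera_model takes no time and is no camera call.
- r.sign_off(): hands the job in, once; it reports no verdict.
Trained networks look in the newest picture that a camera, given by its name, has taken for a name from the list of things; names that differ only in an ending like _2 or _b are one class to them, and where a whole thing is asked for, a point or a joint stands for the part that bears it (a point fixed in the world has none). Each returns a list of dicts, best first, with "p" (0 to 1); they miss things now and then, are a little off and sometimes report something else, mostly with a low value. They report only what shows in the picture. A call takes as long as a camera call. They do not tell look-alikes from the thing itself.
- r.find_in(camera, label): "extent" ([left, top, right, bottom] in pixels, round what is visible of it).
- r.landmark_of(camera, label): "at" ([column, row] in pixels: a listed point, or the origin of a listed thing).
The state is a dict: "time_s": time; "joint_pos": joint angles; "joint_vel": joint speeds; "effort": joint torques, N m; "ee_pos": TCP position; "ee_rot": TCP orientation; "force": force on the tool from outside, world axes, zero at the start; "moment": the same for the moment, N m; "gripper_width": opening from 0.0 (shut) to 1.0 (fully open).
Only numpy, scipy, OpenCV 4.12 (cv2) and the standard library are available. Lean on these libraries where they do the work, as an engineer would, in place of code of your own. Each camera call takes 0.05 s, during which the arm holds its last target.

## Working session

There is one attempt and no reset: what is moved stays moved. The work goes in short steps, Python scripts to look and compute and a tool call to move; the robot and the scene stay as the last step left them, time stands still between calls to the robot, and variables do not carry over. Pictures are saved under pics/ and viewed, and the job is handed in when it is done.

Besides the shell and the picture viewer there is one more tool, called as name([rows], argument=value, ...), one row to a line, values as JSON. jog_arm: Moves the arm, as the interface text tells. Its arguments: {"type":"object","properties":{"motion":{"type":"array"},"force":{"type":"number"}},"required":["motion"]}

```bash
mkdir -p pics
cat > h.py <<'E'
from cell import r
import numpy as np, cv2
def snap(n,f):
    im=r.read_camera(n); cv2.imwrite('pics/'+f,im[:,:,::-1]); return im
def ray(n,px,z):
    m=r.camera_model(n);K=np.array(m['K']);T=np.array(m['world_from_camera'])
    d=T[:3,:3]@np.linalg.solve(K,[px[0],px[1],1]);o=T[:3,3]
    return o+d*(z-o[2])/d[2]
def proj(n,p):
    m=r.camera_model(n);K=np.array(m['K']);T=np.array(m['world_from_camera'])
    c=T[:3,:3].T@(np.array(p)-T[:3,3]);q=K@c;return q[:2]/q[2]
E
python3 - <<'E'
from h import *
np.set_printoptions(precision=4,suppress=True)
for n in ('scene','top'):
    snap(n,n+'0.png')
    for l in ('carrier','near_runner','turning_board','lifter','lifter_tip','lifter_grip','blade_mid','tool_mat'):
        try: print(n,l,[(np.round(a['at'],1),round(a['p'],2)) for a in r.landmark_of(n,l)][:3])
        except Exception as e: print(n,l,e)
    print(np.array(r.camera_model(n)['world_from_camera']))
print(r.state())
E
```

```text
scene carrier [(array([278.6, 256. ]), 0.55)]
scene near_runner [(array([271.9, 263.1]), 0.49)]
scene turning_board []
scene lifter []
scene lifter_tip []
scene lifter_grip []
scene blade_mid []
scene tool_mat []
[[ 0.7522 -0.3856  0.5343 -0.1392]
 [-0.6587 -0.4612  0.5945 -0.7828]
 [ 0.0171 -0.7991 -0.6009  0.9382]
 [ 0.      0.      0.      1.    ]]
top carrier [(array([316.7, 252.9]), 0.67), (array([409.9, 256.6]), 0.15)]
top near_runner [(array([316.4, 263.2]), 0.96)]
top turning_board [(array([321., 237.]), 0.74)]
top lifter [(array([171.4, 273.7]), 0.86), (array([259., 197.]), 0.75), (array([404.8, 207.3]), 0.7)]
top lifter_tip [(array([238.6, 212.2]), 0.69)]
top lifter_grip [(array([164.3, 274.9]), 0.89), (array([259.3, 191.3]), 0.8), (array([315.9, 251.9]), 0.21)]
top blade_mid [(array([247.9, 200.2]), 0.88), (array([176.9, 266.3]), 0.63)]
top tool_mat [(array([175.2, 261.5]), 0.9)]
[[ 0.0203 -0.9902  0.1384  0.5223]
 [-0.9998 -0.0198  0.0044  0.0484]
 [-0.0016 -0.1384 -0.9904  0.91  ]
 [ 0.      0.      0.      1.    ]]
{'time_s': 0.9, 'joint_pos': array([-69.0481,   4.9935,  78.5333,  -0.0014,  96.4622,  -5.9074]), 'joint_vel': array([-0.0175, -0.0611,  0.0342, -0.0183, -0.0596, -0.0121]), 'effort': array([  0.0001, -35.1724, -31.3465,  -0.0003,   0.0002,  -0.    ]), 'ee_pos': array([ 0.2485, -0.4907,  0.2484]), 'ee_rot': array([[ 0.4518, -0.8921,  0.    ],
       [-0.8921, -0.4518, -0.0002],
       [ 0.0002,  0.    , -1.    ]]), 'force': array([-0.0908, -0.3746,  0.0766]), 'moment': array([-0.0667, -0.0396, -0.0204]), 'gripper_width': 1.0021665973438922}
```

View pics/scene0.png

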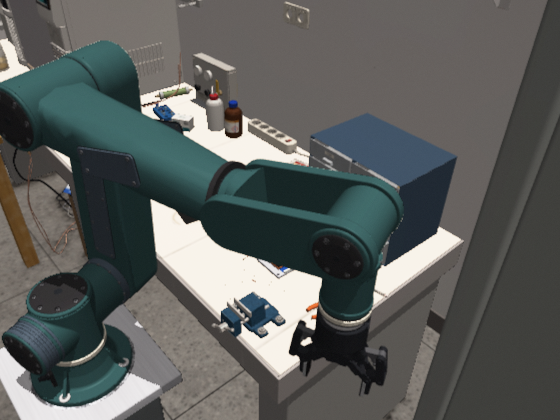

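View pics/top0.png

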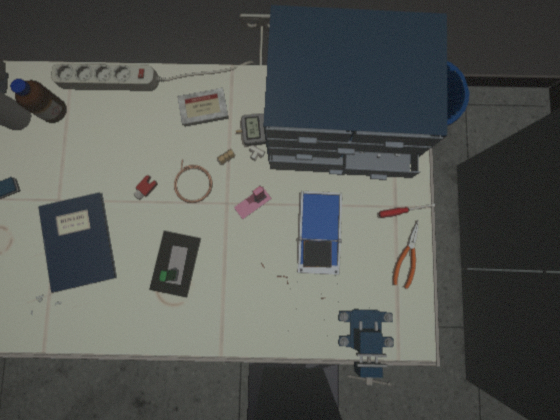

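Run:
```python
import cv2
im=cv2.imread('pics/top0.png')
c=cv2.resize(im[180:300,120:380],None,fx=3,fy=3,interpolation=cv2.INTER_CUBIC);cv2.imwrite('pics/top0c.png',c)
```

```text
(no output)
```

View pics/top0c.png

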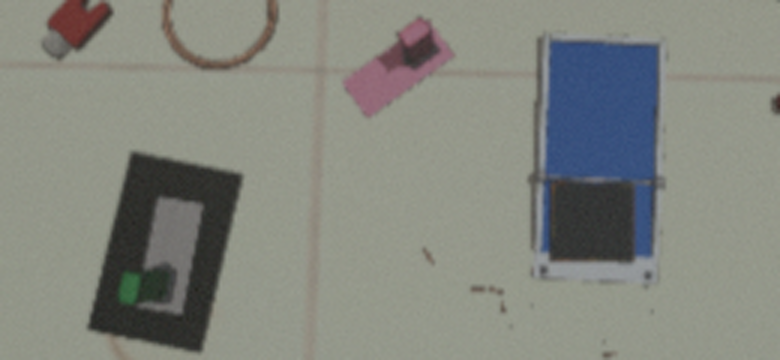

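The green-gripped lifter with a grey blade stands on the black mat at about (175,264). The pink one at (253,202) is the look-alike, so I'll leave it. The carrier (black, 317,253) is on the blue board in front of the rail, which shows at about row 240. Next I'll measure everything with sub-pixel segmentation.

Run:
```python
from h import *
np.set_printoptions(precision=4,suppress=True)
im=cv2.imread('pics/top0.png').astype(int)
b,g,rr=im[...,0],im[...,1],im[...,2]
hsv=cv2.cvtColor(im.astype(np.uint8),cv2.COLOR_BGR2HSV)
def comp(mask,seed_box):
    x0,y0,x1,y1=seed_box; m=np.zeros(mask.shape,np.uint8); m[y0:y1,x0:x1]=mask[y0:y1,x0:x1]
    n,l,s,c=cv2.connectedComponentsWithStats(m); k=1+np.argmax(s[1:,4]); return l==k
def rep(name,m,z,hull=True):
    ys,xs=np.nonzero(m); P=np.array([ray('top',(x,y),z)[:2] for x,y in zip(xs,ys)])
    rect=cv2.minAreaRect((P*1000).astype(np.float32)); print(name,len(xs),'c px',xs.mean(),ys.mean(),'rect mm',rect, 'centroid',P.mean(0)*1000); 
V=hsv[...,2];S=hsv[...,1]
print(im[265,175],im[285,158],im[252,317],im[220,321],im[272,321], im[275,163])
mat=comp((V<75),(140,225,210,305)); 
from scipy import ndimage as N
matf=N.binary_fill_holes(N.binary_closing(mat,iterations=2))
rep('mat',matf,.003)
blade=comp((V>90)&(S<60)&matf,(140,225,210,305)); rep('blade',blade,.0055)
green=comp((g>rr+40)&(g>b+40),(140,225,210,305)); rep('greentop',green,.093)
blue=comp((b>rr+50),(290,185,350,290)); 
rep('blue',blue,.008)
car=comp((V<70),(298,236,338,275)); rep('carrier',car,.016)
m=r.camera_model('top');print(m['K'])
for n,p in (('mat',.003),):
  pass
```

```text
[110 113 114] [41 45 42] [55 56 54] [125  80  56] [149 147 145] [ 64 102  55]
mat 2263 c px 174.60848431285905 263.74856385329207 rect mm ((514.2186279296875, 299.5361328125), (87.8876953125, 137.57498168945312), 79.66256713867188) centroid [513.5351 299.5477]
blade 416 c px 177.65144230769232 261.1442307692308 rect mm ((512.0281372070312, 294.7503967285156), (34.85240173339844, 84.18480682373047), 81.98236083984375) centroid [519.5089 292.1806]Traceback (most recent call last):
  File "<stdin>", line 19, in <module>
  File "<stdin>", line 8, in comp
    return _wrapfunc(a, 'argmax', axis=axis, out=out, **kwds)
    return bound(*args, **kwds)
ValueError: attempt to get argmax of an empty sequence
```

Run:
```python
import cv2
im=cv2.imread('pics/top0.png')
cv2.imwrite('pics/b.png',cv2.resize(im[185:280,292:350],None,fx=6,fy=6,interpolation=cv2.INTER_CUBIC))
cv2.imwrite('pics/m.png',cv2.resize(im[225:305,140:210],None,fx=7,fy=7,interpolation=cv2.INTER_CUBIC))
```

```text
(no output)
```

View pics/b.png

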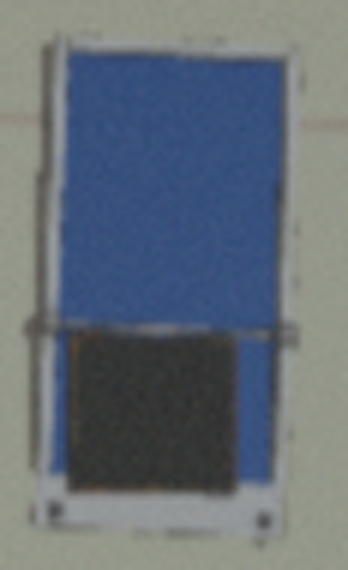

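View pics/m.png

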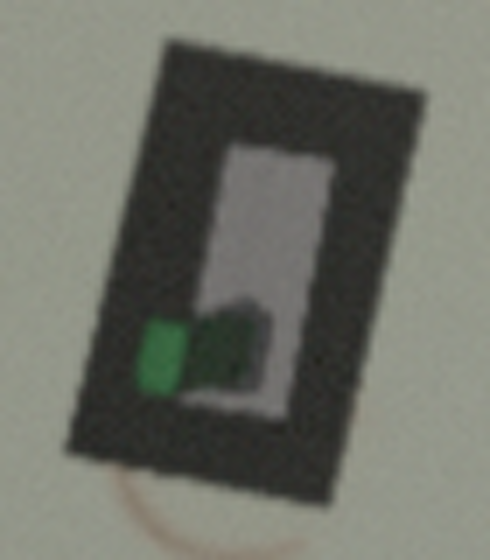

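```bash
cat > fit.py <<'E'
from h import *
from scipy.optimize import minimize
import scipy.ndimage as N
def fit(cam,mask,w,box,size,z,x0,ign=None):
    # rectangle pose (x,y,yaw) mm,mm,deg maximising soft overlap with mask
    x_0,y_0,x_1,y_1=box; u,v=np.meshgrid(np.arange(x_0,x_1),np.arange(y_0,y_1))
    H=np.array([[*(ray(cam,(a,b),z)[:2]*1000)] for a,b in zip(u.ravel(),v.ravel())])
    t=w[y_0:y_1,x_0:x_1].ravel().astype(float)
    ok=np.ones(len(t)) if ign is None else 1-ign[y_0:y_1,x_0:x_1].ravel()
    def c(p):
        a=np.radians(p[2]);d=H-p[:2];X=d@[np.cos(a),np.sin(a)];Y=d@[-np.sin(a),np.cos(a)]
        s=1/(1+np.exp((np.abs(X)-size[0]/2)/.7))/(1+np.exp((np.abs(Y)-size[1]/2)/.7))
        return (ok*(s-t)**2).sum()
    best=None
    for dy in (-3,0,3):
        q=minimize(c,np.array(x0)+[0,0,dy],method='Nelder-Mead',options=dict(initial_simplex=np.array(x0)+np.array([[0,0,dy],[4,0,dy],[0,4,dy],[0,0,dy+4]]),xatol=.01,fatol=.001))
        if best is None or q.fun<best.fun: best=q
    return best.x,best.fun
def masks(im):
    im=im.astype(int);b,g,rr=im[...,0],im[...,1],im[...,2]
    hsv=cv2.cvtColor(im.astype(np.uint8),cv2.COLOR_BGR2HSV);return b,g,rr,hsv[...,2],hsv[...,1]
E
python3 - <<'E'
from fit import *
np.set_printoptions(precision=2,suppress=True)
im=cv2.imread('pics/top0.png'); b,g,rr,V,S=masks(im)
dark=(V<75)
mb=(140,225,210,305)
box=np.zeros_like(dark);box[225:305,140:210]=1
matm=N.binary_fill_holes(N.binary_closing(dark&box,iterations=2))
print('mat',fit('top',0,matm,mb,(140,90),.003,(514,299.5,-10)))
grn=(g>rr+20)&(g>b+20)&box
print('green',fit('top',0,grn,(155,265,172,290),(22,14),.093,(492,298,-8)))
bl=np.clip((V-55)/(112-55.),0,1)*(matm)
ign=np.zeros_like(dark,float); ign[265:283,158:181]=1
bladebox=(160,238,196,290)
print('blade',fit('top',0,bl,bladebox,(85,36),.0055,(512,295,-8),ign))
blue=(b>rr+30)
bb=np.zeros_like(dark);bb[185:290,292:350]=1
ys,xs=np.nonzero(blue&bb);print('blue px',xs.min(),xs.max(),ys.min(),ys.max())
car=(V<82)&(b<rr+25)&bb; car[:242]=0
print('car',fit('top',0,car,(300,236,336,270),(60,64),.016,(510,-18,0)))
bluem=N.binary_closing((blue|car)&bb,iterations=3)
# deck edges: fit lines of blue left/right edges rows 200..235
for col,f in (('L',np.min),('R',np.max)):
    pts=[ray('top',(f(np.nonzero(blue[y,292:350])[0])+292+(-.5 if col=='L' else .5),y),.008)[:2]*1000 for y in range(198,236)]
    pts=np.array(pts);k=np.polyfit(pts[:,0],pts[:,1],1);print(col,k,np.polyval(k,[480,530,580,620]))
E
```

```text
Traceback (most recent call last):
  File "fit.py", line 7, in fit
    H=np.array([[*(ray(cam,(a,b),z)[:2]*1000)] for a,b in zip(u.ravel(),v.ravel())])
                   ~~~^^^^^^^^^^^^^
  File "h.py", line 6, in ray
    m=r.camera_model(n);K=np.array(m['K']);T=np.array(m['world_from_camera'])
ValueError: time passes only in moves, steps and waits
```

```bash
python3 - <<'E'
from cell import r
import json,numpy as np
d={n:{k:np.array(v).tolist() for k,v in r.camera_model(n).items() if k in('K','world_from_camera')} for n in('scene','top')}
json.dump(d,open('cam.json','w')); print(r.state()['time_s'],d['top']['K'])
E
sed -i 's/m=r.camera_model(n)/m=C[n]/; s/^import numpy as np, cv2/import numpy as np, cv2, json\nC=json.load(open("cam.json"))/' h.py
cat > m1.py <<'E'
from fit import *
np.set_printoptions(precision=2,suppress=True)
im=cv2.imread('pics/top0.png'); b,g,rr,V,S=masks(im)
dark=(V<75)
mb=(140,225,210,305)
box=np.zeros_like(dark);box[225:305,140:210]=1
matm=N.binary_fill_holes(N.binary_closing(dark&box,iterations=2))
print('mat',fit('top',0,matm,mb,(140,90),.003,(514,299.5,-10)))
grn=(g>rr+20)&(g>b+20)&box
print('green',fit('top',0,grn,(155,265,172,290),(22,14),.093,(492,298,-8)))
bl=np.clip((V-55)/(112-55.),0,1)*(matm)
ign=np.zeros_like(dark,float); ign[265:283,158:181]=1
bladebox=(160,238,196,290)
print('blade',fit('top',0,bl,bladebox,(85,36),.0055,(512,295,-8),ign))
blue=(b>rr+30)
bb=np.zeros_like(dark);bb[185:290,292:350]=1
ys,xs=np.nonzero(blue&bb);print('blue px',xs.min(),xs.max(),ys.min(),ys.max())
car=(V<82)&(b<rr+25)&bb; car[:242]=0
print('car',fit('top',0,car,(300,236,336,270),(60,64),.016,(510,-18,0)))
for col,f in (('L',np.min),('R',np.max)):
    pts=[ray('top',(f(np.nonzero(blue[y,292:350])[0])+292+(-.5 if col=='L' else .5),y),.008)[:2]*1000 for y in range(198,236)]
    pts=np.array(pts);k=np.polyfit(pts[:,0],pts[:,1],1);print(col,k,np.polyval(k,[480,530,580,620]))
E
python3 m1.py
```

```text
0.9 [[387.1296852028906, 0.0, 282.2897819432669], [0.0, 387.1296852028906, 207.93221796832037], [0.0, 0.0, 1.0]]
mat (array([514.36, 299.45, -10.42]), np.float64(60.8326992914606))
green (array([489.48, 297.69,  -4.98]), np.float64(6.773101978741726))
blade (array([531.17, 274.43,  -4.12]), np.float64(751.0966807905604))
blue px 300 338 194 265
car (array([542.45, -28.28,   0.74]), np.float64(34.824101372183904))
L [-0.03 22.16] [9.67 8.37 7.07 6.03]
R [ -0.04 -54.09] [-72.7  -74.64 -76.57 -78.13]
```

```bash
cat > m2.py <<'E'
from fit import *
np.set_printoptions(precision=2,suppress=True)
im=cv2.imread('pics/top0.png'); b,g,rr,V,S=masks(im)
G=cv2.cvtColor(im,cv2.COLOR_BGR2GRAY).astype(float); G=cv2.GaussianBlur(G,(0,0),.7)
# blade edges: along-row subpixel crossing of V=80 between mat and blade
Vf=cv2.GaussianBlur(V.astype(float),(0,0),.6)
def cross(a,th):
    s=np.nonzero((a[:-1]-th)*(a[1:]-th)<0)[0]; return [i+(th-a[i])/(a[i+1]-a[i]) for i in s]
L=[];R=[]
for y in range(248,264):
    c=cross(Vf[y,160:198],80); c=[x+160 for x in c]
    c=[x for x in c if 162<x<194]
    if len(c)>=2: L.append(ray('top',(c[0],y),.0055)[:2]*1e3);R.append(ray('top',(c[-1],y),.0055)[:2]*1e3)
L=np.array(L);R=np.array(R)
for P in (L,R):
    k=np.polyfit(P[:,0],P[:,1],1);print('blade edge yaw',np.degrees(np.arctan(k[0])),np.polyval(k,[490,512]))
T=[];B=[]
for x in range(174,186):
    c=[y+236 for y in cross(Vf[236:256,x],80)]
    if c: T.append(ray('top',(x,c[-1]),.0055)[:2]*1e3)
for x in range(168,180):
    c=[y+280 for y in cross(Vf[280:292,x],80)]
    if c: B.append(ray('top',(x,c[0]),.0055)[:2]*1e3)
T=np.array(T);B=np.array(B);print('tip',np.median(T,0),'rear',np.median(B,0)); print(T[::3],B[::3])
# board
D=b.astype(float)-rr; D=cv2.GaussianBlur(D,(0,0),.6)
L=[];R=[]
for y in range(200,236):
    c=[x+292 for x in cross(D[y,292:350],30)]
    L.append(ray('top',(c[0],y),.008)[:2]*1e3);R.append(ray('top',(c[-1],y),.008)[:2]*1e3)
for P in map(np.array,(L,R)):
    k=np.polyfit(P[:,0],P[:,1],1);print('deck edge yaw',np.degrees(np.arctan(k[0])),np.polyval(k,[480,540,620]))
F=[];E=[]
for x in range(304,336):
    c=[y+186 for y in cross(D[186:200,x],30)]; 
    if c:E.append(ray('top',(x,c[0]),.008)[:2]*1e3)
print('end',np.polyfit(np.array(E)[:,1],np.array(E)[:,0],1))
for x in range(304,336):
    c=[y+260 for y in cross(G[260:285,x],118)]
    if x%6==0: print(x,G[262:284,x].astype(int))
E
python3 m2.py
```

```text
blade edge yaw -7.816325503841563 [316.52 313.5 ]
blade edge yaw -7.380597849612109 [279.39 276.55]
tip [554.19 289.88] rear [475.2  299.19]
[[555.64 302.79]
 [555.25 295.77]
 [553.9  288.7 ]
 [553.24 281.67]] [[475.32 311.87]
 [475.26 304.95]
 [475.37 298.05]
 [467.76 290.7 ]]
deck edge yaw -1.7159636675861303 [10.58  8.78  6.39]
deck edge yaw -2.162909410258021 [-73.21 -75.47 -78.49]
end [  0.03 684.46]
306 [ 53  52  53  60  82 118 143 149 149 146 137 138 145 148 149 149 149 149
 149 149 148 148]
312 [ 52  53  53  59  80 117 143 150 150 149 149 148 148 149 149 148 148 149
 148 148 148 149]
318 [ 53  52  53  60  84 120 143 150 151 150 147 142 142 146 148 148 149 149
 149 149 147 147]
324 [ 53  52  53  58  78 116 142 149 150 150 145 134 135 144 148 148 148 148
 148 148 149 149]
330 [ 61  61  61  68  83 110 136 148 150 150 148 147 147 148 148 148 148 148
 148 148 148 148]
```

```bash
cat > plan.py <<'E'
import sys,json,numpy as np
from scipy.spatial.transform import Rotation as R
from cell import r
def Rdown(psi,pitch=0,roll=0):
    # tool z down, tool x at world angle psi; pitch = lifter tip up (deg) about lifter y
    a=np.radians(psi); x=np.array([np.cos(a),np.sin(a),0]);z=np.array([0,0,-1.]);y=np.cross(z,x)
    M=np.array([x,y,z]).T
    # lifter forward f = x_tool rotated -90 about world z ; pitch up: rotate about -lifter_y(= -x)
    return R.from_rotvec(-np.radians(pitch)*x).as_matrix()@M
def plan(p,M,n,F=1):
    s=r.state();p0=np.array(s['ee_pos']);M0=np.array(s['ee_rot'])
    rv=R.from_matrix(M0.T@M).as_rotvec(); 
    rows=[]
    q,Q=p0,M0
    for i in range(1,n+1):
        pt=p0+(np.array(p)-p0)*i/n; Mt=M0@R.from_rotvec(rv*i/n).as_matrix()
        t=Q.T@(pt-q); w=R.from_matrix(Q.T@Mt).as_rotvec()
        rows.append({"fingers":F,"translation":[round(float(v),4) for v in t],"twist":[round(float(v),4) for v in w]})
        q,Q=pt,Mt
    for x in rows: print(json.dumps(x)+',')
E
python3 - <<'E'
from plan import *
M=Rdown(82.4); print(M.round(3))
s=r.state(); 
plan([.49,.298,.2],M,16)
E
```

```text
[[ 0.132  0.991  0.   ]
 [ 0.991 -0.132  0.   ]
 [ 0.     0.    -1.   ]]
{"fingers": 1, "translation": [-0.0372, -0.0357, 0.003], "twist": [0.0, -0.0, -0.1588]},
{"fingers": 1, "translation": [-0.031, -0.0412, 0.003], "twist": [0.0, -0.0, -0.1588]},
{"fingers": 1, "translation": [-0.0241, -0.0456, 0.003], "twist": [0.0, -0.0, -0.1588]},
{"fingers": 1, "translation": [-0.0166, -0.0488, 0.003], "twist": [0.0, -0.0, -0.1588]},
{"fingers": 1, "translation": [-0.0087, -0.0508, 0.003], "twist": [0.0, -0.0, -0.1588]},
{"fingers": 1, "translation": [-0.0006, -0.0515, 0.003], "twist": [0.0, -0.0, -0.1588]},
{"fingers": 1, "translation": [0.0076, -0.051, 0.003], "twist": [0.0, -0.0, -0.1588]},
{"fingers": 1, "translation": [0.0156, -0.0492, 0.003], "twist": [0.0, -0.0, -0.1588]},
{"fingers": 1, "translation": [0.0231, -0.0461, 0.003], "twist": [0.0, -0.0, -0.1588]},
{"fingers": 1, "translation": [0.0301, -0.0418, 0.003], "twist": [0.0, -0.0, -0.1588]},
{"fingers": 1, "translation": [0.0364, -0.0366, 0.003], "twist": [0.0, -0.0, -0.1588]},
{"fingers": 1, "translation": [0.0417, -0.0303, 0.003], "twist": [0.0, -0.0, -0.1588]},
{"fingers": 1, "translation": [0.046, -0.0234, 0.003], "twist": [0.0, -0.0, -0.1588]},
{"fingers": 1, "translation": [0.0491, -0.0158, 0.003], "twist": [0.0, -0.0, -0.1588]},
{"fingers": 1, "translation": [0.051, -0.0079, 0.003], "twist": [0.0, -0.0, -0.1588]},
{"fingers": 1, "translation": [0.0516, 0.0003, 0.003], "twist": [0.0, -0.0, -0.1588]},
```

jog_arm([
  {"fingers": 1, "translation": [-0.037, -0.036, 0.003], "twist": [0, 0, -0.159]},
  {"fingers": 1, "translation": [-0.031, -0.041, 0.003], "twist": [0, 0, -0.159]},
  {"fingers": 1, "translation": [-0.024, -0.046, 0.003], "twist": [0, 0, -0.159]},
  {"fingers": 1, "translation": [-0.017, -0.049, 0.003], "twist": [0, 0, -0.159]},
  {"fingers": 1, "translation": [-0.009, -0.051, 0.003], "twist": [0, 0, -0.159]},
  {"fingers": 1, "translation": [-0.001, -0.052, 0.003], "twist": [0, 0, -0.159]},
  {"fingers": 1, "translation": [0.008, -0.051, 0.003], "twist": [0, 0, -0.159]},
  {"fingers": 1, "translation": [0.016, -0.049, 0.003], "twist": [0, 0, -0.159]},
  {"fingers": 1, "translation": [0.023, -0.046, 0.003], "twist": [0, 0, -0.159]},
  {"fingers": 1, "translation": [0.03, -0.042, 0.003], "twist": [0, 0, -0.159]},
  {"fingers": 1, "translation": [0.036, -0.037, 0.003], "twist": [0, 0, -0.159]},
  {"fingers": 1, "translation": [0.042, -0.03, 0.003], "twist": [0, 0, -0.159]},
  {"fingers": 1, "translation": [0.046, -0.023, 0.003], "twist": [0, 0, -0.159]},
  {"fingers": 1, "translation": [0.049, -0.016, 0.003], "twist": [0, 0, -0.159]},
  {"fingers": 1, "translation": [0.051, -0.008, 0.003], "twist": [0, 0, -0.159]},
  {"fingers": 1, "translation": [0.052, 0, 0.003], "twist": [0, 0, -0.159]},
])

```text
time_s: 2.9
ee_pos: [0.466, 0.3304, 0.2017]
ee_rot: [[0.05, 0.999, 0.015], [0.999, -0.05, -0.003], [-0.002, 0.015, -1.0]]
force: [1.3, -0.6, 0.5]
gripper_width: 0.997
```

Run:
```python
from plan import *
s=r.state();print(s['time_s'],s['ee_pos'],s['ee_rot'].round(3))
plan([.49,.298,.15],Rdown(82.4),3)
```

```text
2.9 [0.46599998 0.33036085 0.20166556] [[ 0.05   0.999  0.015]
 [ 0.999 -0.05  -0.003]
 [-0.002  0.015 -1.   ]]
{"fingers": 1, "translation": [-0.0103, 0.0083, 0.0174], "twist": [0.0052, 0.0005, 0.0274]},
{"fingers": 1, "translation": [-0.0101, 0.0086, 0.0173], "twist": [0.0052, 0.0005, 0.0274]},
{"fingers": 1, "translation": [-0.0099, 0.009, 0.0173], "twist": [0.0052, 0.0005, 0.0274]},
```

jog_arm([
  {"fingers": 1, "translation": [-0.01, 0.008, 0.017], "twist": [0.005, 0, 0.027]},
  {"fingers": 1, "translation": [-0.01, 0.009, 0.017], "twist": [0.005, 0, 0.027]},
  {"fingers": 1, "translation": [-0.01, 0.009, 0.017], "twist": [0.005, 0, 0.027]},
  {"fingers": 1, "translation": [0, 0, 0], "twist": [0, 0, 0]},
])

```text
time_s: 3.4
ee_pos: [0.4907, 0.2969, 0.1462]
ee_rot: [[0.135, 0.991, -0.004], [0.991, -0.135, -0.003], [-0.004, -0.003, -1.0]]
force: [0.5, 1.4, 0.8]
gripper_width: 1.001
```

Run:
```python
from plan import *
s=r.state();print(s['time_s'],s['ee_pos'],s['ee_rot'].round(3))
plan([.49,.298,.15],Rdown(82.4),1)
```

```text
3.4 [0.49066599 0.29691169 0.14624716] [[ 0.135  0.991 -0.004]
 [ 0.991 -0.135 -0.003]
 [-0.004 -0.003 -1.   ]]
{"fingers": 1, "translation": [0.001, -0.0008, -0.0038], "twist": [-0.0033, 0.0035, -0.0028]},
```

jog_arm([
  {"fingers": 1, "translation": [0.001, -0.001, 0.015], "twist": [-0.003, 0.003, -0.003]},
  {"fingers": 1, "translation": [0, 0, 0.025], "twist": [0, 0, 0]},
  {"fingers": 1, "translation": [0, 0, 0.025], "twist": [0, 0, 0]},
  {"fingers": 1, "translation": [0, 0, 0.01], "twist": [0, 0, 0]},
  {"fingers": 1, "translation": [0, 0, 0], "twist": [0, 0, 0]},
])

```text
time_s: 4.03
ee_pos: [0.4902, 0.2969, 0.0701]
ee_rot: [[0.135, 0.991, 0.004], [0.991, -0.135, 0.003], [0.003, 0.003, -1.0]]
force: [0.5, -0.5, 0.8]
gripper_width: 1.002
```

Run:
```python
from plan import *
s=r.state();print(s['time_s'],s['ee_pos'],s['ee_rot'].round(4),s['force'])
plan([.49,.298,.066],Rdown(82.4),1)
import h
im=h.snap('top','g1.png');h.cv2.imwrite('pics/g1c.png',h.cv2.resize(im[220:310,120:220,::-1],None,fx=6,fy=6))
```

```text
4.025 [0.4901778  0.29692441 0.07012941] [[ 0.135   0.9908  0.0036]
 [ 0.9908 -0.135   0.0028]
 [ 0.0033  0.0032 -1.    ]] [ 0.53575946 -0.45601191  0.84012516]
{"fingers": 1, "translation": [0.001, -0.0003, 0.0041], "twist": [0.0032, -0.0033, -0.0027]},
```

View pics/g1c.png

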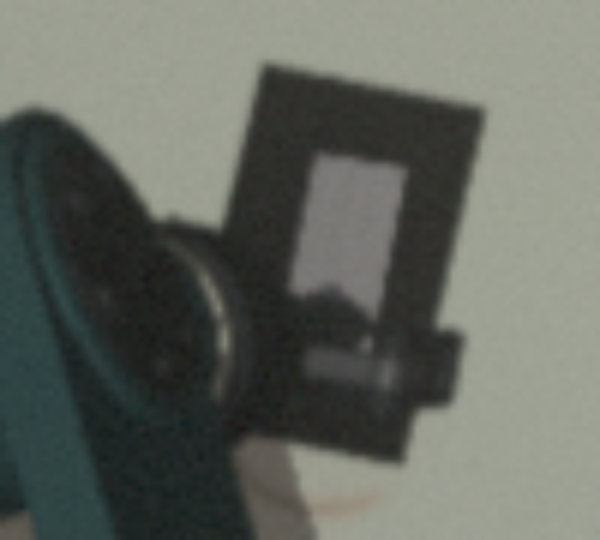

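The blade is undisturbed and the fingers straddle the grip. Closing now.

jog_arm([
  {"fingers": 1, "translation": [0.001, 0, 0.004], "twist": [0.003, -0.003, -0.003]},
  {"fingers": 1, "translation": [0, 0, 0], "twist": [0, 0, 0]},
  {"fingers": -1, "translation": [0, 0, 0], "twist": [0, 0, 0]},
  {"fingers": -1, "translation": [0, 0, 0], "twist": [0, 0, 0]},
  {"fingers": -1, "translation": [0, 0, 0], "twist": [0, 0, 0]},
  {"fingers": -1, "translation": [0, 0, 0], "twist": [0, 0, 0]},
  {"fingers": -1, "translation": [0, 0, 0], "twist": [0, 0, 0]},
  {"fingers": -1, "translation": [0, 0, 0], "twist": [0, 0, 0]},
], force=80)

```text
time_s: 5.08
ee_pos: [0.4926, 0.2993, 0.0701]
ee_rot: [[0.132, 0.991, 0.007], [0.991, -0.132, 0.003], [0.004, 0.006, -1.0]]
force: [0.1, 0.6, -0.2]
gripper_width: 0.153
```

Run:
```python
from plan import *
s=r.state();print(s['time_s'],s['ee_pos'],s['ee_rot'].round(4),s['force'],s['moment'],s['gripper_width'])
```

```text
5.075 [0.4926003  0.29926184 0.07007389] [[ 0.1315  0.9913  0.0069]
 [ 0.9913 -0.1316  0.0034]
 [ 0.0042  0.0064 -1.    ]] [ 0.05779878  0.58697673 -0.21759234] [-0.03173957  0.04502621 -0.00025284] 0.15348216377820795
```

jog_arm([
  {"fingers": -1, "translation": [0, 0, -0.015], "twist": [0, 0, 0]},
  {"fingers": -1, "translation": [0, 0, -0.03], "twist": [0, 0, 0]},
  {"fingers": -1, "translation": [0, 0, -0.015], "twist": [0, 0, 0]},
])

```text
time_s: 5.45
ee_pos: [0.491, 0.2984, 0.1307]
ee_rot: [[0.132, 0.991, 0.003], [0.991, -0.132, 0.001], [0.002, 0.002, -1.0]]
force: [-0.3, 0.2, -1.7]
gripper_width: 0.15
```

Run:
```python
from plan import *
s=r.state();print(s['time_s'],s['ee_pos'],s['ee_rot'].round(4),s['force'],s['moment'],s['gripper_width'])
plan([.4257,-.0243,.12],Rdown(88.05),10,-1)
```

```text
5.45 [0.49095881 0.29844502 0.13073374] [[ 0.1316  0.9913  0.0026]
 [ 0.9913 -0.1316  0.0013]
 [ 0.0017  0.0024 -1.    ]] [-0.2547592   0.19923907 -1.70347905] [-0.04490978 -0.02923477  0.02674833] 0.15033841069524673
{"fingers": -1, "translation": [-0.0329, -0.0022, 0.001], "twist": [0.0002, -0.0002, -0.0098]},
{"fingers": -1, "translation": [-0.0328, -0.0025, 0.001], "twist": [0.0002, -0.0002, -0.0098]},
{"fingers": -1, "translation": [-0.0328, -0.0029, 0.001], "twist": [0.0002, -0.0002, -0.0098]},
{"fingers": -1, "translation": [-0.0328, -0.0032, 0.001], "twist": [0.0002, -0.0002, -0.0098]},
{"fingers": -1, "translation": [-0.0327, -0.0035, 0.001], "twist": [0.0002, -0.0002, -0.0098]},
{"fingers": -1, "translation": [-0.0327, -0.0038, 0.001], "twist": [0.0002, -0.0002, -0.0098]},
{"fingers": -1, "translation": [-0.0327, -0.0041, 0.001], "twist": [0.0002, -0.0002, -0.0098]},
{"fingers": -1, "translation": [-0.0326, -0.0045, 0.0011], "twist": [0.0002, -0.0002, -0.0098]},
{"fingers": -1, "translation": [-0.0326, -0.0048, 0.0011], "twist": [0.0002, -0.0002, -0.0098]},
{"fingers": -1, "translation": [-0.0325, -0.0051, 0.0011], "twist": [0.0002, -0.0002, -0.0098]},
```

jog_arm([
  {"fingers": -1, "translation": [-0.016, -0.002, 0], "twist": [0, 0, -0.01]},
  {"fingers": -1, "translation": [-0.033, -0.002, 0.001], "twist": [0, 0, -0.01]},
  {"fingers": -1, "translation": [-0.033, -0.003, 0.001], "twist": [0, 0, -0.01]},
  {"fingers": -1, "translation": [-0.033, -0.003, 0.001], "twist": [0, 0, -0.01]},
  {"fingers": -1, "translation": [-0.033, -0.003, 0.001], "twist": [0, 0, -0.01]},
  {"fingers": -1, "translation": [-0.033, -0.004, 0.001], "twist": [0, 0, -0.01]},
  {"fingers": -1, "translation": [-0.033, -0.004, 0.001], "twist": [0, 0, -0.01]},
  {"fingers": -1, "translation": [-0.033, -0.004, 0.001], "twist": [0, 0, -0.01]},
  {"fingers": -1, "translation": [-0.033, -0.005, 0.001], "twist": [0, 0, -0.01]},
  {"fingers": -1, "translation": [-0.033, -0.005, 0.001], "twist": [0, 0, -0.01]},
  {"fingers": -1, "translation": [-0.008, 0, 0], "twist": [0, 0, 0]},
  {"fingers": -1, "translation": [0, 0, 0], "twist": [0, 0, 0]},
])

```text
time_s: 6.95
ee_pos: [0.4165, -0.0356, 0.1122]
ee_rot: [[0.028, 1.0, -0.014], [1.0, -0.028, -0.003], [-0.003, -0.014, -1.0]]
force: [-0.1, -1.0, -1.5]
gripper_width: 0.152
```

Run:
```python
from plan import *
s=r.state();print(s['time_s'],s['ee_pos'],s['ee_rot'].round(4),s['force'],s['moment'],s['gripper_width'])
plan([.4257,-.0243,.08],Rdown(88.05),2,-1)
import h
for n in('top','scene'):
  im=h.snap(n,'a1%s.png'%n);
  if n=='top': h.cv2.imwrite('pics/a1c.png',h.cv2.resize(im[180:320,250:390,::-1],None,fx=4,fy=4))
  else: h.cv2.imwrite('pics/a1d.png',h.cv2.resize(im[200:340,180:380,::-1],None,fx=4,fy=4))
```

```text
6.95 [ 0.41654646 -0.03556769  0.11224704] [[ 0.0284  0.9995 -0.0137]
 [ 0.9996 -0.0284 -0.0028]
 [-0.0032 -0.0136 -0.9999]] [-0.10986625 -1.01425308 -1.48987616] [-0.00641934 -0.02151112 -0.0067633 ] 0.15152068323732573
{"fingers": -1, "translation": [0.0058, 0.0046, 0.016], "twist": [-0.0068, 0.0016, 0.0028]},
{"fingers": -1, "translation": [0.0058, 0.0045, 0.0161], "twist": [-0.0068, 0.0016, 0.0028]},
```

View pics/a1c.png

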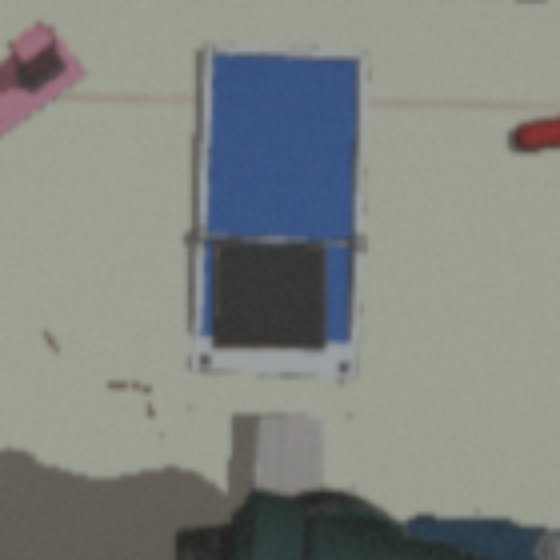

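View pics/a1d.png

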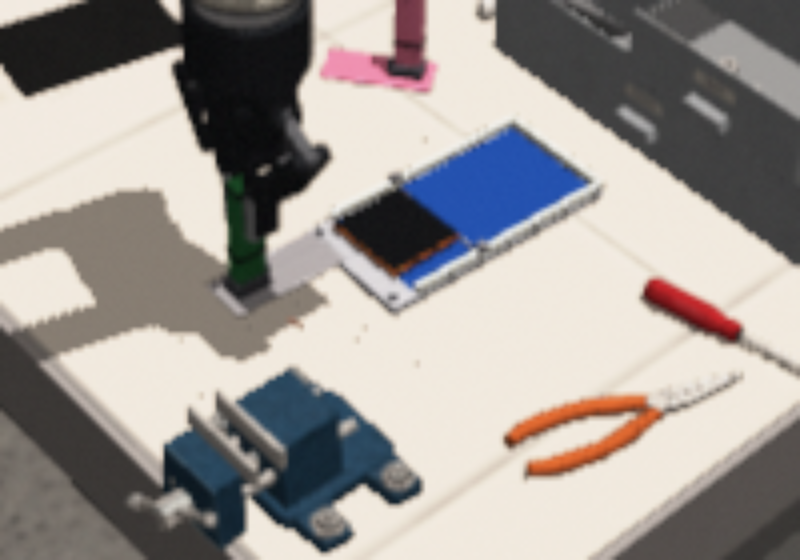

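Run:
```python
from h import *
im=cv2.imread('pics/a1top.png');V=cv2.GaussianBlur(im.max(2).astype(float),(0,0),.6)
for c in (315,319,323,327): print(c,V[277:290,c].astype(int))
for y in (286,292,298): print(y,V[y,306:336].astype(int))
for px in ((322,283),): print(ray('top',px,.0465))
```

```text
315 [158 158 159 158 157 153 136 124 127 130 130 131 131]
319 [159 159 160 159 157 152 135 127 133 135 134 135 135]
323 [157 156 158 158 159 155 145 137 138 138 138 138 138]
327 [158 158 159 159 159 157 153 146 141 138 136 136 138]
286 [155 139 108  96  96  96  97 101 112 130 135 135 136 135 133 135 137 138
 137 137 138 138 139 142 148 156 160 159 159 159]
292 [154 140 109  97  96  96  98 106 121 131 134 136 136 135 133 135 137 137
 136 136 137 136 137 138 143 153 157 158 158 158]
298 [139 108  97  96  96  98 100 112 132 135 134 135 135 133 131 134 134 134
 134 134 135 134 135 137 142 153 156 157 157 157]
[ 0.47854364 -0.03816466  0.0465    ]
```

Run:
```python
from plan import *
plan([.441,-.0240,.088],Rdown(88.05,-.63),4,-1)
```

```text
{"fingers": -1, "translation": [0.0029, 0.006, 0.006], "twist": [-0.0006, 0.0008, 0.0018]},
{"fingers": -1, "translation": [0.0029, 0.006, 0.006], "twist": [-0.0006, 0.0008, 0.0018]},
{"fingers": -1, "translation": [0.0029, 0.006, 0.006], "twist": [-0.0006, 0.0008, 0.0018]},
{"fingers": -1, "translation": [0.0029, 0.006, 0.006], "twist": [-0.0006, 0.0008, 0.0018]},
```

jog_arm([
  {"fingers": -1, "translation": [0.003, 0.006, 0.006], "twist": [0, 0.001, 0.002]},
  {"fingers": -1, "translation": [0.003, 0.006, 0.006], "twist": [-0.001, 0.001, 0.002]},
  {"fingers": -1, "translation": [0.003, 0.006, 0.006], "twist": [-0.001, 0.001, 0.002]},
  {"fingers": -1, "translation": [0.003, 0.006, 0.004], "twist": [0, 0.001, 0.002]},
  {"fingers": -1, "translation": [0, 0, 0], "twist": [0, 0, 0]},
])

```text
time_s: 7.68
ee_pos: [0.4431, -0.0201, 0.0878]
ee_rot: [[0.031, 0.999, -0.012], [1.0, -0.03, 0.002], [0.002, -0.012, -1.0]]
force: [-0.6, -0.1, -1.4]
gripper_width: 0.15
```

Run:
```python
from plan import *
s=r.state();print(s['time_s'],s['ee_pos'],s['ee_rot'].round(4),s['force'],s['moment'],s['gripper_width'])
plan([.441,-.0240,.079],Rdown(88.05,-.63),2,-1)
```

```text
7.675 [ 0.44310532 -0.02009479  0.08779915] [[ 0.0305  0.9995 -0.0121]
 [ 0.9995 -0.0305  0.0024]
 [ 0.002  -0.0122 -0.9999]] [-0.61444792 -0.08554385 -1.44933347] [ 0.01986437 -0.02005993  0.04721995] 0.15018607826894997
{"fingers": -1, "translation": [-0.002, -0.0009, 0.0044], "twist": [-0.0006, -0.001, 0.0018]},
{"fingers": -1, "translation": [-0.002, -0.0009, 0.0044], "twist": [-0.0006, -0.001, 0.0018]},
```

jog_arm([
  {"fingers": -1, "translation": [-0.002, 0, 0.004], "twist": [0, -0.001, 0.002]},
  {"fingers": -1, "translation": [-0.002, 0, 0.003], "twist": [0, -0.001, 0.002]},
  {"fingers": -1, "translation": [0, 0, 0.001], "twist": [0, 0, 0]},
  {"fingers": -1, "translation": [0, 0, 0], "twist": [0, 0, 0]},
])

```text
time_s: 8.18
ee_pos: [0.4427, -0.0247, 0.0795]
ee_rot: [[0.035, 0.999, -0.012], [0.999, -0.035, -0.0], [-0.001, -0.012, -1.0]]
force: [-0.0, 0.0, -1.1]
gripper_width: 0.15
```

Run:
```python
from plan import *
s=r.state();print(s['time_s'],s['ee_pos'],s['ee_rot'].round(4),s['force'],s['moment'],s['gripper_width'])
plan([.441,-.0240,.077],Rdown(88.05,-.63),1,-1)
```

```text
8.175 [ 0.44272658 -0.02471312  0.07945809] [[ 3.530e-02  9.993e-01 -1.210e-02]
 [ 9.994e-01 -3.530e-02 -1.000e-04]
 [-5.000e-04 -1.210e-02 -9.999e-01]] [-0.04009133  0.04297792 -1.11627498] [ 0.04310139 -0.03858598 -0.001483  ] 0.14972343625065376
{"fingers": -1, "translation": [0.0007, -0.0017, 0.0025], "twist": [-0.0011, 0.0005, -0.0013]},
```

jog_arm([
  {"fingers": -1, "translation": [0, 0, 0.0015], "twist": [-0.001, 0, 0]},
  {"fingers": -1, "translation": [0, 0, 0.001], "twist": [0, 0, 0]},
  {"fingers": -1, "translation": [0, 0, 0.0005], "twist": [0, 0, 0]},
])

```text
time_s: 8.55
ee_pos: [0.4428, -0.0248, 0.0766]
ee_rot: [[0.035, 0.999, -0.01], [0.999, -0.035, -0.0], [-0.001, -0.01, -1.0]]
force: [-0.7, -0.0, -1.4]
gripper_width: 0.156
```

jog_arm([
  {"fingers": -1, "translation": [0, 0, 0.0008], "twist": [0, 0, 0]},
  {"fingers": -1, "translation": [0, 0, 0.0004], "twist": [0, 0, 0]},
])

```text
time_s: 8.8
ee_pos: [0.4428, -0.0248, 0.0759]
ee_rot: [[0.035, 0.999, -0.01], [0.999, -0.035, -0.0], [-0.001, -0.01, -1.0]]
force: [-1.9, 0.5, 1.8]
gripper_width: 0.151
```

jog_arm([
  {"fingers": -1, "translation": [0, 0, -0.0006], "twist": [0, 0, 0]},
  {"fingers": -1, "translation": [0, 0.003, 0], "twist": [0, 0, 0]},
  {"fingers": -1, "translation": [0, 0.003, 0], "twist": [0, 0, 0]},
  {"fingers": -1, "translation": [0, 0.002, 0], "twist": [0, 0, 0]},
])

```text
time_s: 9.3
ee_pos: [0.4514, -0.0251, 0.0761]
ee_rot: [[0.035, 0.999, -0.01], [0.999, -0.035, -0.0], [-0.001, -0.01, -1.0]]
force: [-0.1, 1.4, -1.5]
gripper_width: 0.152
```

```bash
cat > look.py <<'E'
import sys
from plan import *
import h
s=r.state();print(s['time_s'],s['ee_pos'],s['ee_rot'][2].round(4),'yaw',np.degrees(np.arctan2(s['ee_rot'][1,1],s['ee_rot'][0,1])),s['force'].round(2),s['moment'].round(2))
k=sys.argv[1]
if k!='-':
    im=h.snap('scene',k+'.png');h.cv2.imwrite('pics/%sc.png'%k,h.cv2.resize(im[220:300,210:340,::-1],None,fx=6,fy=6,interpolation=2))
E
python3 look.py a2
```

```text
9.3 [ 0.4514325  -0.02508568  0.07610163] [-7.0e-04 -9.9e-03 -1.0e+00] yaw -2.0292811478531205 [-0.06  1.39 -1.47] [-0.01 -0.   -0.  ]
```

View pics/a2c.png

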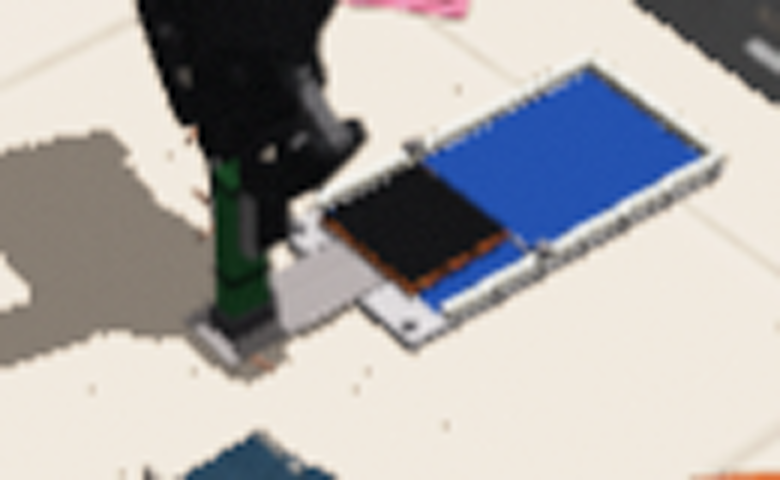

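jog_arm([
  {"fingers": -1, "translation": [0, 0.002, -0.0002], "twist": [0, 0, 0]},
  {"fingers": -1, "translation": [0, 0.002, 0], "twist": [0, 0, 0]},
  {"fingers": -1, "translation": [0, 0.002, 0], "twist": [0, 0, 0]},
])

```text
time_s: 9.72
ee_pos: [0.458, -0.0253, 0.0761]
ee_rot: [[0.035, 0.999, -0.01], [0.999, -0.035, -0.0], [-0.001, -0.01, -1.0]]
force: [0.0, -0.2, -1.4]
gripper_width: 0.153
```

```bash
python3 look.py a3
```

```text
9.725 [ 0.45795579 -0.02532287  0.07609784] [-6.0e-04 -9.9e-03 -1.0e+00] yaw -2.0283362669562894 [ 0.04 -0.2  -1.45] [-0.03 -0.02 -0.03]
```

View pics/a3c.png

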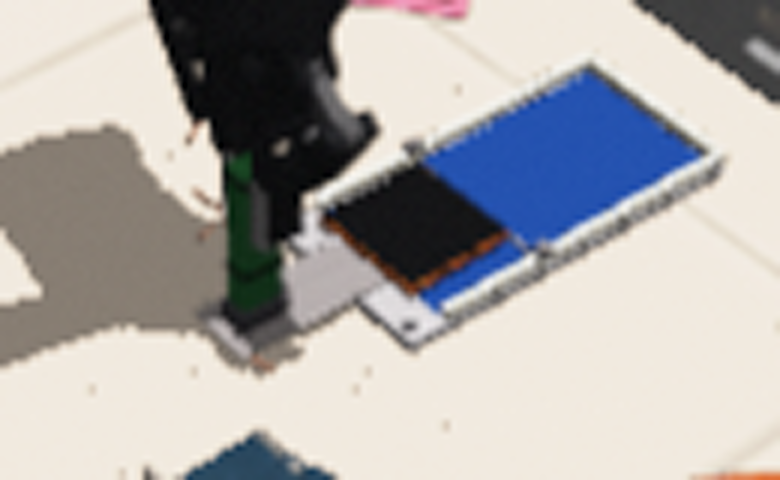

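The blade is going under the near edge and the carrier hasn't moved. I'll continue until it pushes.

jog_arm([
  {"fingers": -1, "translation": [0, 0.002, 0], "twist": [0, 0, 0]},
  {"fingers": -1, "translation": [0, 0.002, 0], "twist": [0, 0, 0]},
  {"fingers": -1, "translation": [0, 0.002, 0], "twist": [0, 0, 0]},
])

```text
time_s: 10.15
ee_pos: [0.4642, -0.0255, 0.0761]
ee_rot: [[0.035, 0.999, -0.01], [0.999, -0.035, -0.0], [-0.0, -0.01, -1.0]]
force: [-0.5, -0.1, -0.5]
gripper_width: 0.156
```

jog_arm([
  {"fingers": -1, "translation": [0, 0.002, 0], "twist": [0, 0, 0]},
  {"fingers": -1, "translation": [0, 0.002, 0], "twist": [0, 0, 0]},
])

```text
time_s: 10.4
ee_pos: [0.4683, -0.0257, 0.0761]
ee_rot: [[0.035, 0.999, -0.011], [0.999, -0.035, -0.0], [-0.001, -0.011, -1.0]]
force: [0.3, 0.2, 0.1]
gripper_width: 0.152
```

```bash
python3 look.py a4
```

```text
10.4 [ 0.46830147 -0.02566643  0.07607213] [-6.000e-04 -1.100e-02 -9.999e-01] yaw -2.0239881492257075 [0.32 0.17 0.08] [ 0.02  0.16 -0.05]
```

View pics/a4c.png

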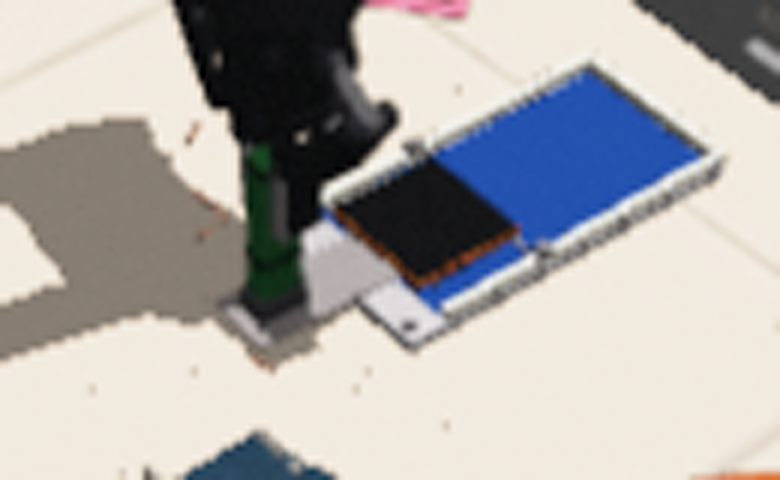

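jog_arm([
  {"fingers": -1, "translation": [0, 0.002, -0.0002], "twist": [0, 0, 0]},
  {"fingers": -1, "translation": [0, 0.0015, -0.0001], "twist": [0, 0, 0]},
])

```text
time_s: 10.7
ee_pos: [0.4723, -0.0258, 0.0762]
ee_rot: [[0.035, 0.999, -0.01], [0.999, -0.035, -0.0], [-0.001, -0.01, -1.0]]
force: [-0.7, -0.2, -0.6]
gripper_width: 0.154
```

jog_arm([
  {"fingers": -1, "translation": [0, 0.0015, -0.0001], "twist": [0, 0, 0]},
  {"fingers": -1, "translation": [0, 0.0015, 0], "twist": [0, 0, 0]},
])

```text
time_s: 10.95
ee_pos: [0.4743, -0.0259, 0.0763]
ee_rot: [[0.035, 0.999, -0.014], [0.999, -0.035, -0.0], [-0.001, -0.014, -1.0]]
force: [-7.3, -0.4, 5.5]
gripper_width: 0.153
```

It stopped at the rail: -7 N at TCP x = 0.4743. That puts the rail's near face at about board x = -8 mm, inside the stated range. Next I'll plan the lever arc.

```bash
cat > arc.py <<'E'
from plan import *
XR=float(575.8); TCPOFF=62.0; ZOFF=64.6
def T(th,XR=XR):
    t=np.radians(th);s,c=np.sin(t),np.cos(t);d=1+3.5*min(1,max(s,0)) if th<90 else 4.5
    if th<21.8: return XR-(40+d)*c+4*s, 8+(40+d)*s+4*c
    if th<=90: return XR+10.77-(50+d)*c, 8+(50+d)*s
    # back corner pivot (30,+2), rel = (-50-d,-4)
    return XR+10.77+4-(50+d)*c-4*s, 8+(50+d)*s-4*c
def rows(ths,yaw=-2.0,pitch=.37,y_line=(.4743,-.0259),XR=XR):
    s=r.state();q=np.array(s['ee_pos']);Q=np.array(s['ee_rot']);M=Rdown(90+yaw,pitch)
    for th in ths:
        X,Z=T(th,XR); x=(X-TCPOFF)/1e3; p=np.array([x,y_line[1]+(x-y_line[0])*np.tan(np.radians(yaw)),(Z+ZOFF)/1e3])
        t=Q.T@(p-q);w=R.from_matrix(Q.T@M).as_rotvec()
        print(th,p.round(4),json.dumps({"fingers":-1,"translation":[round(float(v),4) for v in t],"twist":[round(float(v),3) for v in w]})+',')
        q,Q=p,M
E
python3 - <<'E'
from arc import *
rows([0,2,5,9,13,17,21,25])
E
python3 look.py a5
```

```text
0 [ 0.4728 -0.0258  0.0766] {"fingers": -1, "translation": [0.0, -0.0015, -0.0003], "twist": [-0.02, 0.001, -0.0]},
2 [ 0.4728 -0.0258  0.078 ] {"fingers": -1, "translation": [0.0, 0.0001, -0.0014], "twist": [0.0, 0.0, 0.0]},
5 [ 0.473  -0.0259  0.0802] {"fingers": -1, "translation": [-0.0, 0.0002, -0.0022], "twist": [0.0, 0.0, 0.0]},
9 [ 0.4734 -0.0259  0.0831] {"fingers": -1, "translation": [-0.0, 0.0004, -0.0029], "twist": [0.0, 0.0, 0.0]},
13 [ 0.474  -0.0259  0.0859] {"fingers": -1, "translation": [0.0, 0.0006, -0.0028], "twist": [0.0, 0.0, 0.0]},
17 [ 0.4748 -0.0259  0.0887] {"fingers": -1, "translation": [-0.0, 0.0008, -0.0028], "twist": [0.0, 0.0, 0.0]},
21 [ 0.4758 -0.026   0.0915] {"fingers": -1, "translation": [-0.0, 0.001, -0.0028], "twist": [0.0, 0.0, 0.0]},
25 [ 0.477  -0.026   0.0948] {"fingers": -1, "translation": [-0.0, 0.0012, -0.0033], "twist": [0.0, 0.0, 0.0]},
10.95 [ 0.47426378 -0.02592304  0.07627307] [-7.000e-04 -1.400e-02 -9.999e-01] yaw -2.0224929493612 [-7.32 -0.44  5.53] [ 0.04  1.18 -0.04]
```

View pics/a5c.png

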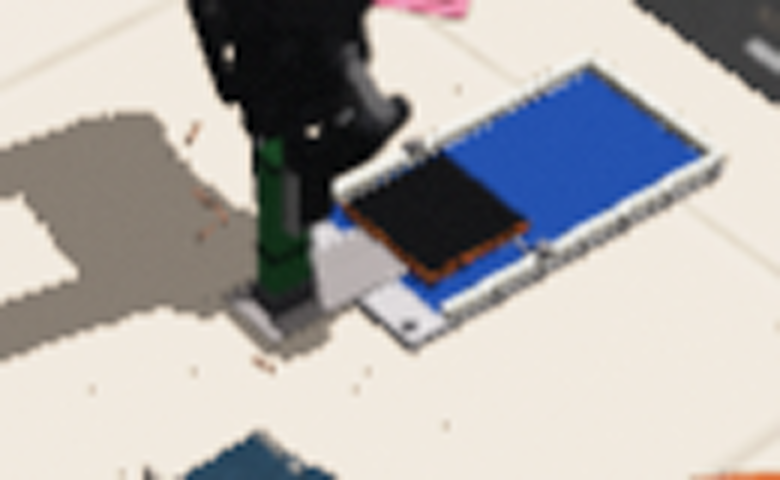

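jog_arm([
  {"fingers": -1, "translation": [0, -0.0015, -0.0003], "twist": [-0.02, 0.001, 0]},
  {"fingers": -1, "translation": [0, 0, -0.0014], "twist": [0, 0, 0]},
  {"fingers": -1, "translation": [0, 0.0002, -0.002], "twist": [0, 0, 0]},
  {"fingers": -1, "translation": [0, 0.0004, -0.002], "twist": [0, 0, 0]},
])

```text
time_s: 11.5
ee_pos: [0.4732, -0.0259, 0.0818]
ee_rot: [[0.035, 0.999, 0.007], [0.999, -0.035, 0.0], [0.0, 0.007, -1.0]]
force: [-1.1, -0.1, -1.4]
gripper_width: 0.153
```

```bash
python3 look.py a6; python3 -c "
from arc import *
rows([10,13,17,21,25,29,33])"
```

```text
11.5 [ 0.47323694 -0.02590172  0.08180389] [ 4.0e-04  7.3e-03 -1.0e+00] yaw -2.0296111394444094 [-1.08 -0.11 -1.41] [ 0.01  0.24 -0.01]
10 [ 0.4735 -0.0259  0.0838] {"fingers": -1, "translation": [0.0001, 0.0002, -0.0017], "twist": [0.001, -0.0, -0.0]},
13 [ 0.474  -0.0259  0.0859] {"fingers": -1, "translation": [0.0, 0.0005, -0.0021], "twist": [0.0, 0.0, 0.0]},
17 [ 0.4748 -0.0259  0.0887] {"fingers": -1, "translation": [-0.0, 0.0008, -0.0028], "twist": [0.0, 0.0, 0.0]},
21 [ 0.4758 -0.026   0.0915] {"fingers": -1, "translation": [-0.0, 0.001, -0.0028], "twist": [0.0, 0.0, 0.0]},
25 [ 0.477  -0.026   0.0948] {"fingers": -1, "translation": [-0.0, 0.0012, -0.0033], "twist": [0.0, 0.0, 0.0]},
29 [ 0.4785 -0.026   0.0981] {"fingers": -1, "translation": [0.0, 0.0015, -0.0034], "twist": [0.0, 0.0, 0.0]},
33 [ 0.4802 -0.0261  0.1014] {"fingers": -1, "translation": [0.0, 0.0017, -0.0033], "twist": [0.0, 0.0, 0.0]},
```

View pics/a6c.png

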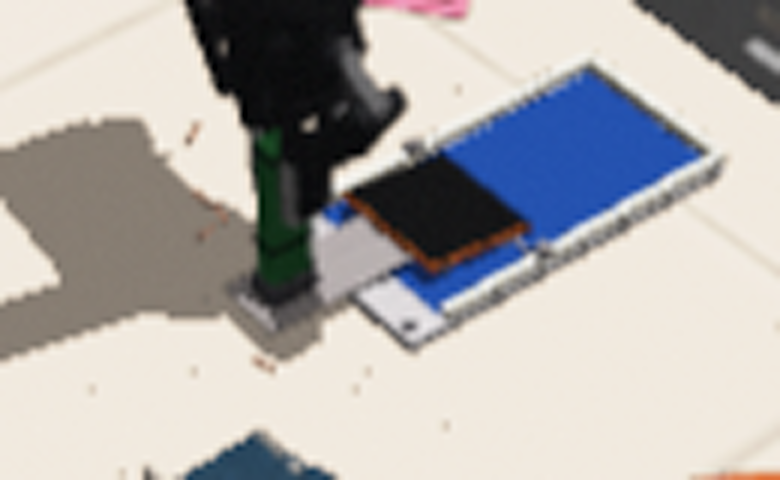

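The near edge is rising and the carrier stays against the rail. I'll carry on to about 29°.

jog_arm([
  {"fingers": -1, "translation": [0, 0, -0.0018], "twist": [0, 0, 0]},
  {"fingers": -1, "translation": [0, 0.0005, -0.0021], "twist": [0, 0, 0]},
  {"fingers": -1, "translation": [0, 0.0008, -0.0028], "twist": [0, 0, 0]},
  {"fingers": -1, "translation": [0, 0.001, -0.0028], "twist": [0, 0, 0]},
  {"fingers": -1, "translation": [0, 0.001, -0.003], "twist": [0, 0, 0]},
  {"fingers": -1, "translation": [0, 0.001, -0.002], "twist": [0, 0, 0]},
])

```text
time_s: 12.3
ee_pos: [0.4788, -0.026, 0.0981]
ee_rot: [[0.035, 0.999, 0.01], [0.999, -0.035, 0.0], [0.0, 0.01, -1.0]]
force: [0.7, -0.6, -1.6]
gripper_width: 0.156
```

```bash
python3 look.py a7; python3 -c "
from arc import *
rows([33,37,41,45,50,55])"
```

```text
12.3 [ 0.47880571 -0.02604085  0.09807144] [ 5.0e-04  9.9e-03 -1.0e+00] yaw -2.0252286781106177 [ 0.75 -0.6  -1.59] [0.01 0.09 0.01]
33 [ 0.4802 -0.0261  0.1014] {"fingers": -1, "translation": [0.0, 0.0011, -0.003], "twist": [0.004, -0.0, -0.0]},
37 [ 0.4822 -0.0262  0.1046] {"fingers": -1, "translation": [0.0, 0.002, -0.0031], "twist": [0.0, 0.0, 0.0]},
41 [ 0.4843 -0.0263  0.1076] {"fingers": -1, "translation": [-0.0, 0.0022, -0.003], "twist": [0.0, 0.0, 0.0]},
45 [ 0.4868 -0.0263  0.1104] {"fingers": -1, "translation": [-0.0, 0.0024, -0.0028], "twist": [0.0, 0.0, 0.0]},
50 [ 0.4901 -0.0265  0.1137] {"fingers": -1, "translation": [0.0, 0.0033, -0.0033], "twist": [0.0, 0.0, 0.0]},
55 [ 0.4937 -0.0266  0.1167] {"fingers": -1, "translation": [-0.0, 0.0036, -0.003], "twist": [0.0, 0.0, 0.0]},
```

View pics/a7c.png

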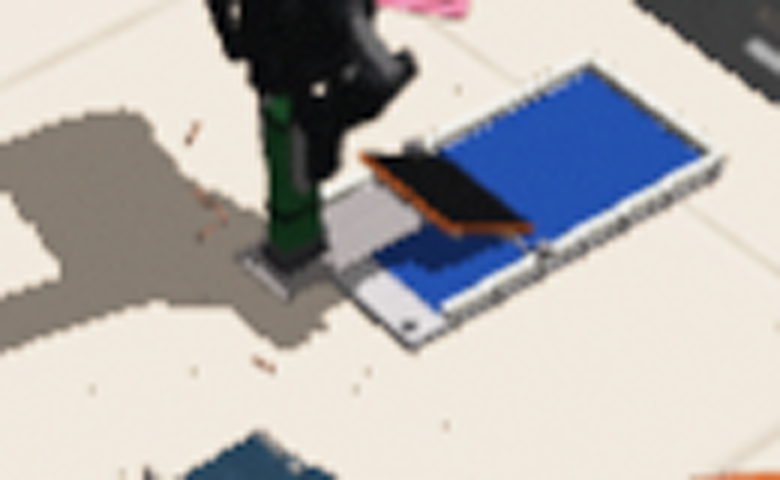

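jog_arm([
  {"fingers": -1, "translation": [0, 0.001, -0.003], "twist": [0.003, 0, 0]},
  {"fingers": -1, "translation": [0, 0.0018, -0.003], "twist": [0, 0, 0]},
  {"fingers": -1, "translation": [0, 0.002, -0.003], "twist": [0, 0, 0]},
  {"fingers": -1, "translation": [0, 0.002, -0.0025], "twist": [0, 0, 0]},
])

```text
time_s: 12.85
ee_pos: [0.4864, -0.0264, 0.1107]
ee_rot: [[0.035, 0.999, 0.008], [0.999, -0.035, 0.0], [0.0, 0.008, -1.0]]
force: [-0.2, -0.0, -2.1]
gripper_width: 0.149
```

```bash
python3 look.py a8; python3 -c "
from arc import *
rows([48,52,56,60,65,70])"
```

```text
12.85 [ 0.48643609 -0.02638393  0.11066641] [ 4.0e-04  7.8e-03 -1.0e+00] yaw -2.0297728004866484 [-0.23 -0.02 -2.13] [-0.01  0.06  0.02]
48 [ 0.4887 -0.0264  0.1124] {"fingers": -1, "translation": [0.0001, 0.0018, -0.0013], "twist": [0.002, -0.0, -0.0]},
52 [ 0.4915 -0.0265  0.115 ] {"fingers": -1, "translation": [-0.0, 0.0028, -0.0025], "twist": [0.0, 0.0, 0.0]},
56 [ 0.4944 -0.0266  0.1173] {"fingers": -1, "translation": [0.0, 0.003, -0.0023], "twist": [0.0, 0.0, 0.0]},
60 [ 0.4976 -0.0267  0.1194] {"fingers": -1, "translation": [0.0, 0.0031, -0.0021], "twist": [0.0, 0.0, 0.0]},
65 [ 0.5017 -0.0269  0.1217] {"fingers": -1, "translation": [-0.0, 0.0041, -0.0023], "twist": [0.0, 0.0, 0.0]},
70 [ 0.506  -0.027   0.1236] {"fingers": -1, "translation": [-0.0, 0.0043, -0.0019], "twist": [0.0, 0.0, 0.0]},
```

View pics/a8c.png

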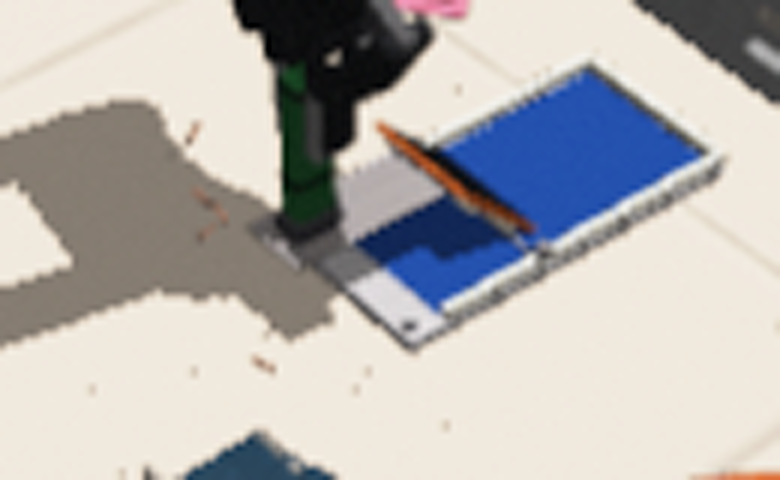

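About 45°, with the far edge still just over the rail. I'll go on to 65°.

jog_arm([
  {"fingers": -1, "translation": [0, 0.0015, -0.0014], "twist": [0.001, 0, 0]},
  {"fingers": -1, "translation": [0, 0.0025, -0.0025], "twist": [0, 0, 0]},
  {"fingers": -1, "translation": [0, 0.003, -0.0024], "twist": [0, 0, 0]},
  {"fingers": -1, "translation": [0, 0.003, -0.0021], "twist": [0, 0, 0]},
  {"fingers": -1, "translation": [0, 0.003, -0.0015], "twist": [0, 0, 0]},
])

```text
time_s: 13.52
ee_pos: [0.5006, -0.0269, 0.1216]
ee_rot: [[0.035, 0.999, 0.008], [0.999, -0.035, 0.0], [0.0, 0.008, -1.0]]
force: [-1.0, 0.7, -0.4]
gripper_width: 0.152
```

```bash
python3 look.py a9; python3 -c "
from arc import *
rows([70,75,80,85,90,95,100,105,110])"
```

```text
13.525 [ 0.50059526 -0.02693834  0.12164117] [ 3.0e-04  7.6e-03 -1.0e+00] yaw -2.0313069673833373 [-1.04  0.73 -0.43] [-0.    0.04 -0.01]
70 [ 0.506  -0.027   0.1236] {"fingers": -1, "translation": [0.0001, 0.0049, -0.0017], "twist": [0.002, -0.0, -0.0]},
75 [ 0.5105 -0.0272  0.1251] {"fingers": -1, "translation": [0.0, 0.0045, -0.0015], "twist": [0.0, 0.0, 0.0]},
80 [ 0.5151 -0.0273  0.1262] {"fingers": -1, "translation": [0.0, 0.0046, -0.0011], "twist": [0.0, 0.0, 0.0]},
85 [ 0.5198 -0.0275  0.1269] {"fingers": -1, "translation": [0.0, 0.0047, -0.0006], "twist": [0.0, 0.0, 0.0]},
90 [ 0.5246 -0.0277  0.1271] {"fingers": -1, "translation": [-0.0, 0.0048, -0.0002], "twist": [0.0, 0.0, 0.0]},
95 [ 0.5293 -0.0278  0.1272] {"fingers": -1, "translation": [0.0, 0.0048, -0.0001], "twist": [0.0, 0.0, 0.0]},
100 [ 0.5341 -0.028   0.127 ] {"fingers": -1, "translation": [0.0, 0.0048, 0.0003], "twist": [0.0, 0.0, 0.0]},
105 [ 0.5388 -0.0282  0.1263] {"fingers": -1, "translation": [-0.0, 0.0047, 0.0007], "twist": [0.0, 0.0, 0.0]},
110 [ 0.5435 -0.0283  0.1252] {"fingers": -1, "translation": [0.0, 0.0046, 0.0011], "twist": [0.0, 0.0, 0.0]},
```

View pics/a9c.png

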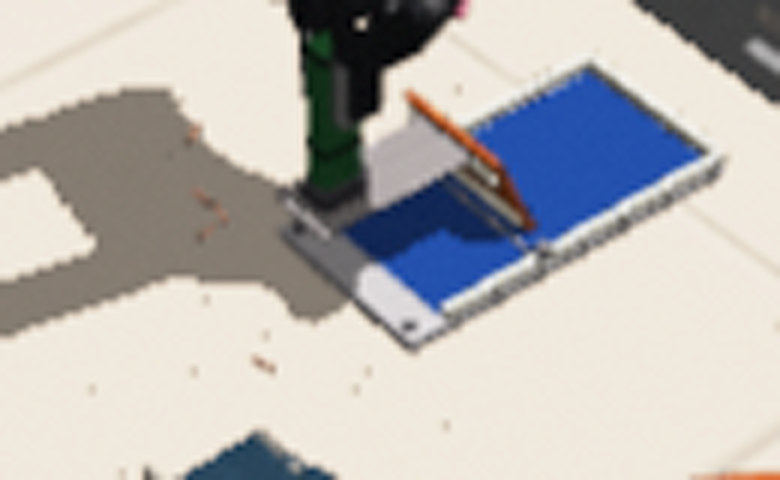

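jog_arm([
  {"fingers": -1, "translation": [0, 0.0045, -0.0017], "twist": [0.001, 0, 0]},
  {"fingers": -1, "translation": [0, 0.0045, -0.0015], "twist": [0, 0, 0]},
  {"fingers": -1, "translation": [0, 0.0045, -0.0011], "twist": [0, 0, 0]},
  {"fingers": -1, "translation": [0, 0.0045, -0.0006], "twist": [0, 0, 0]},
])

```text
time_s: 14.08
ee_pos: [0.5202, -0.0277, 0.1272]
ee_rot: [[0.035, 0.999, 0.008], [0.999, -0.035, 0.0], [0.0, 0.008, -1.0]]
force: [-0.5, 0.3, -0.9]
gripper_width: 0.154
```

```bash
python3 look.py a10; python3 -c "
from arc import *
rows([90,95,100,105,110,115,120])"
```

```text
14.075 [ 0.52024655 -0.02765024  0.12724853] [ 3.0e-04  7.5e-03 -1.0e+00] yaw -2.0317860383089927 [-0.5   0.26 -0.94] [-0.    0.02 -0.06]
90 [ 0.5246 -0.0277  0.1271] {"fingers": -1, "translation": [0.0002, 0.0037, 0.0003], "twist": [0.002, -0.0, -0.001]},
95 [ 0.5293 -0.0278  0.1272] {"fingers": -1, "translation": [0.0, 0.0048, -0.0001], "twist": [0.0, 0.0, 0.0]},
100 [ 0.5341 -0.028   0.127 ] {"fingers": -1, "translation": [0.0, 0.0048, 0.0003], "twist": [0.0, 0.0, 0.0]},
105 [ 0.5388 -0.0282  0.1263] {"fingers": -1, "translation": [-0.0, 0.0047, 0.0007], "twist": [0.0, 0.0, 0.0]},
110 [ 0.5435 -0.0283  0.1252] {"fingers": -1, "translation": [0.0, 0.0046, 0.0011], "twist": [0.0, 0.0, 0.0]},
115 [ 0.548  -0.0285  0.1237] {"fingers": -1, "translation": [-0.0, 0.0045, 0.0015], "twist": [0.0, 0.0, 0.0]},
120 [ 0.5524 -0.0286  0.1218] {"fingers": -1, "translation": [0.0, 0.0044, 0.0019], "twist": [0.0, 0.0, 0.0]},
```

View pics/a10c.png

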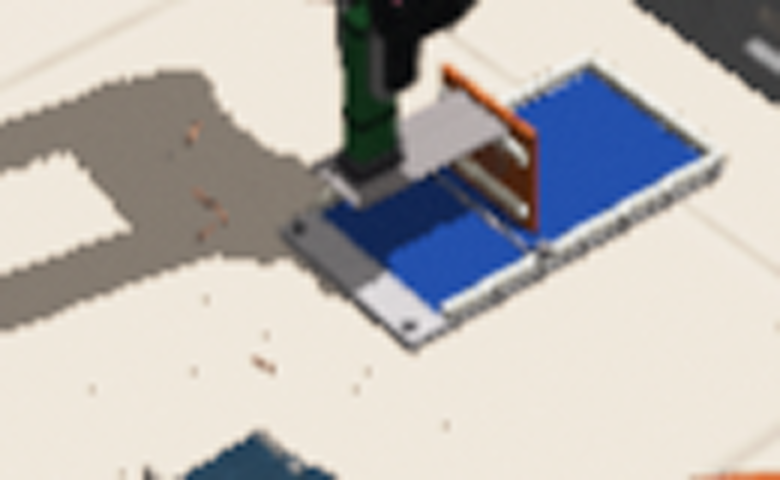

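It's close to vertical, with the tip in the notch. A gentle push should take it over.

jog_arm([
  {"fingers": -1, "translation": [0, 0.004, 0], "twist": [0, 0, 0]},
  {"fingers": -1, "translation": [0, 0.0045, 0], "twist": [0, 0, 0]},
  {"fingers": -1, "translation": [0, 0.0045, 0], "twist": [0, 0, 0]},
  {"fingers": -1, "translation": [0, 0.0045, 0], "twist": [0, 0, 0]},
])

```text
time_s: 14.62
ee_pos: [0.5393, -0.0284, 0.1273]
ee_rot: [[0.036, 0.999, 0.008], [0.999, -0.036, 0.0], [0.0, 0.008, -1.0]]
force: [0.2, -0.2, -0.7]
gripper_width: 0.152
```

```bash
python3 look.py a11
```

```text
14.625 [ 0.53933678 -0.02835799  0.12727445] [ 3.e-04  8.e-03 -1.e+00] yaw -2.0349916230291774 [ 0.21 -0.2  -0.68] [ 0.01 -0.   -0.02]
```

View pics/a11c.png

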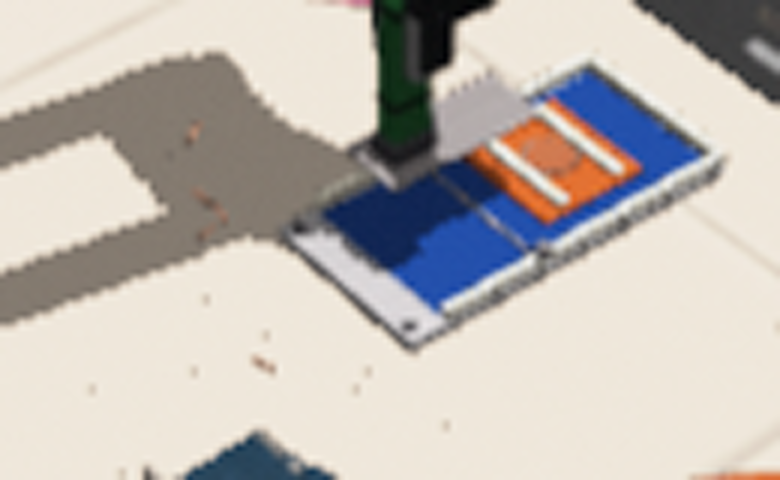

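It lies copper side up, beyond the rail. I'll retreat upward and back, then return to the mat.

Run:
```python
from plan import *
plan([.44,.08,.17],Rdown(86,.37),6,-1)
```

```text
{"fingers": -1, "translation": [0.0175, -0.0172, -0.0073], "twist": [0.0004, -0.0001, 0.0057]},
{"fingers": -1, "translation": [0.0174, -0.0173, -0.0073], "twist": [0.0004, -0.0001, 0.0057]},
{"fingers": -1, "translation": [0.0173, -0.0174, -0.0072], "twist": [0.0004, -0.0001, 0.0057]},
{"fingers": -1, "translation": [0.0172, -0.0175, -0.0072], "twist": [0.0004, -0.0001, 0.0057]},
{"fingers": -1, "translation": [0.0171, -0.0176, -0.0072], "twist": [0.0004, -0.0001, 0.0057]},
{"fingers": -1, "translation": [0.017, -0.0177, -0.0072], "twist": [0.0004, -0.0001, 0.0057]},
```

jog_arm([
  {"fingers": -1, "translation": [0, -0.005, -0.02], "twist": [0, 0, 0]},
  {"fingers": -1, "translation": [0, -0.018, -0.02], "twist": [0, 0, 0.006]},
  {"fingers": -1, "translation": [0.017, -0.018, 0], "twist": [0, 0, 0.006]},
  {"fingers": -1, "translation": [0.02, -0.018, 0], "twist": [0, 0, 0.006]},
  {"fingers": -1, "translation": [0.02, -0.018, 0], "twist": [0, 0, 0.006]},
  {"fingers": -1, "translation": [0.02, -0.01, 0], "twist": [0, 0, 0.006]},
])

```text
time_s: 15.42
ee_pos: [0.4553, 0.0532, 0.1679]
ee_rot: [[0.07, 0.998, 0.009], [0.998, -0.07, 0.0], [0.001, 0.009, -1.0]]
force: [0.9, -0.2, -0.8]
gripper_width: 0.152
```

```bash
python3 look.py -
python3 - <<'E'
from plan import *
plan([.4915,.299,.125],Rdown(82.4,.37),8,-1)
E
```

```text
15.425 [0.45526705 0.05324299 0.16788137] [ 7.0e-04  8.7e-03 -1.0e+00] yaw -4.003308856056628 [ 0.9  -0.22 -0.83] [-0.04 -0.04  0.  ]
{"fingers": -1, "translation": [0.031, 0.0023, 0.0054], "twist": [0.0003, -0.0001, 0.0078]},
{"fingers": -1, "translation": [0.031, 0.0021, 0.0054], "twist": [0.0003, -0.0001, 0.0078]},
{"fingers": -1, "translation": [0.031, 0.0018, 0.0054], "twist": [0.0003, -0.0001, 0.0078]},
{"fingers": -1, "translation": [0.031, 0.0016, 0.0054], "twist": [0.0003, -0.0001, 0.0078]},
{"fingers": -1, "translation": [0.031, 0.0014, 0.0054], "twist": [0.0003, -0.0001, 0.0078]},
{"fingers": -1, "translation": [0.031, 0.0011, 0.0054], "twist": [0.0003, -0.0001, 0.0078]},
{"fingers": -1, "translation": [0.031, 0.0009, 0.0054], "twist": [0.0003, -0.0001, 0.0078]},
{"fingers": -1, "translation": [0.031, 0.0006, 0.0054], "twist": [0.0003, -0.0001, 0.0078]},
```

jog_arm([
  {"fingers": -1, "translation": [0.031, 0.002, 0.005], "twist": [0, 0, 0.008]},
  {"fingers": -1, "translation": [0.031, 0.002, 0.005], "twist": [0, 0, 0.008]},
  {"fingers": -1, "translation": [0.031, 0.002, 0.005], "twist": [0, 0, 0.008]},
  {"fingers": -1, "translation": [0.031, 0.002, 0.005], "twist": [0, 0, 0.008]},
  {"fingers": -1, "translation": [0.03, 0.001, 0.005], "twist": [0, 0, 0.008]},
  {"fingers": -1, "translation": [0.025, 0.001, 0.005], "twist": [0, 0, 0.008]},
  {"fingers": -1, "translation": [0.02, 0.001, 0.005], "twist": [0, 0, 0.008]},
  {"fingers": -1, "translation": [0, 0, 0], "twist": [0, 0, 0]},
])

```text
time_s: 16.42
ee_pos: [0.4852, 0.258, 0.1331]
ee_rot: [[0.126, 0.992, 0.011], [0.992, -0.126, -0.0], [0.001, 0.011, -1.0]]
force: [0.4, -0.8, -1.7]
gripper_width: 0.151
```

```bash
python3 look.py -
python3 - <<'E'
from plan import *
plan([.4915,.299,.085],Rdown(82.4,.37),3,-1)
E
```

```text
16.425 [0.48519948 0.2579699  0.13313117] [ 9.000e-04  1.130e-02 -9.999e-01] yaw -7.213877745492617 [ 0.36 -0.75 -1.71] [-0.05  0.02  0.02]
{"fingers": -1, "translation": [0.0138, 0.0002, 0.0161], "twist": [0.0016, -0.0003, 0.0022]},
{"fingers": -1, "translation": [0.0138, 0.0002, 0.0161], "twist": [0.0016, -0.0003, 0.0022]},
{"fingers": -1, "translation": [0.0138, 0.0002, 0.0161], "twist": [0.0016, -0.0003, 0.0022]},
```

jog_arm([
  {"fingers": -1, "translation": [0.014, 0, 0.016], "twist": [0.002, 0, 0.002]},
  {"fingers": -1, "translation": [0.014, 0, 0.014], "twist": [0.002, 0, 0.002]},
  {"fingers": -1, "translation": [0.01, 0, 0.012], "twist": [0.001, 0, 0.002]},
  {"fingers": -1, "translation": [0, 0, 0], "twist": [0, 0, 0]},
])

```text
time_s: 16.92
ee_pos: [0.4904, 0.2964, 0.0874]
ee_rot: [[0.133, 0.991, 0.004], [0.991, -0.133, -0.001], [-0.001, 0.005, -1.0]]
force: [-0.0, 0.2, -1.2]
gripper_width: 0.152
```

```bash
python3 look.py -
python3 - <<'E'
from plan import *
plan([.4915,.299,.0705],Rdown(82.4,.37),3,-1)
E
```

```text
16.925 [0.49035963 0.29644478 0.08738016] [-7.0e-04  4.5e-03 -1.0e+00] yaw -7.655786028106493 [-0.05  0.17 -1.17] [0.   0.03 0.01]
{"fingers": -1, "translation": [0.0009, 0.0002, 0.0056], "twist": [-0.0006, 0.0002, -0.0003]},
{"fingers": -1, "translation": [0.0009, 0.0002, 0.0056], "twist": [-0.0006, 0.0002, -0.0003]},
{"fingers": -1, "translation": [0.0009, 0.0002, 0.0056], "twist": [-0.0006, 0.0002, -0.0003]},
```

jog_arm([
  {"fingers": -1, "translation": [0.001, 0, 0.006], "twist": [0, 0, 0]},
  {"fingers": -1, "translation": [0.001, 0, 0.005], "twist": [-0.001, 0, 0]},
  {"fingers": -1, "translation": [0, 0, 0.003], "twist": [-0.001, 0, 0]},
  {"fingers": -1, "translation": [0, 0, 0.001], "twist": [0, 0, 0]},
])

```text
time_s: 17.42
ee_pos: [0.4913, 0.2979, 0.0722]
ee_rot: [[0.134, 0.991, 0.008], [0.991, -0.134, -0.002], [-0.001, 0.008, -1.0]]
force: [1.0, -0.3, -2.1]
gripper_width: 0.154
```

```bash
python3 look.py -
```

```text
17.425 [0.49132418 0.2979251  0.07224511] [-5.0e-04  8.1e-03 -1.0e+00] yaw -7.70476131592773 [ 1.04 -0.28 -2.13] [ 0.04 -0.02  0.01]
```

jog_arm([
  {"fingers": -1, "translation": [0, 0, 0.001], "twist": [0.001, 0, 0]},
  {"fingers": -1, "translation": [0, 0, 0.0008], "twist": [0, 0, 0]},
  {"fingers": -1, "translation": [0, 0, 0.0004], "twist": [0, 0, 0]},
])

```text
time_s: 17.8
ee_pos: [0.4917, 0.2979, 0.0706]
ee_rot: [[0.134, 0.991, 0.008], [0.991, -0.134, -0.001], [0.0, 0.008, -1.0]]
force: [0.2, 0.1, -1.1]
gripper_width: 0.151
```

jog_arm([
  {"fingers": -1, "translation": [0, 0, 0.0006], "twist": [0.001, 0, 0]},
  {"fingers": -1, "translation": [0, 0, 0.0004], "twist": [0, 0, 0]},
])

```text
time_s: 18.05
ee_pos: [0.4919, 0.2979, 0.0701]
ee_rot: [[0.134, 0.991, 0.007], [0.991, -0.134, -0.001], [0.0, 0.007, -1.0]]
force: [0.2, -0.9, 1.1]
gripper_width: 0.155
```

The lifter is down on the mat (contact at z = 0.0701, the same as at the grasp). Releasing.

jog_arm([
  {"fingers": 1, "translation": [0, 0, 0], "twist": [0, 0, 0]},
  {"fingers": 1, "translation": [0, 0, 0], "twist": [0, 0, 0]},
  {"fingers": 1, "translation": [0, 0, 0], "twist": [0, 0, 0]},
  {"fingers": 1, "translation": [0, 0, 0], "twist": [0, 0, 0]},
  {"fingers": 1, "translation": [0, 0, 0], "twist": [0, 0, 0]},
  {"fingers": 1, "translation": [0, 0, -0.01], "twist": [0, 0, 0]},
  {"fingers": 1, "translation": [0, 0, -0.02], "twist": [0, 0, 0]},
  {"fingers": 1, "translation": [0, 0, -0.04], "twist": [0, 0, 0]},
  {"fingers": 1, "translation": [0, 0, -0.05], "twist": [0, 0, 0]},
  {"fingers": 1, "translation": [0, -0.03, -0.04], "twist": [0, 0, 0]},
  {"fingers": 1, "translation": [0, -0.05, 0], "twist": [0, 0, 0]},
  {"fingers": 1, "translation": [0, -0.05, 0], "twist": [0, 0, 0]},
  {"fingers": 1, "translation": [0, -0.02, 0], "twist": [0, 0, 0]},
  {"fingers": 1, "translation": [0, 0, 0], "twist": [0, 0, 0]},
  {"fingers": 1, "translation": [0, 0, 0], "twist": [0, 0, 0]},
])

```text
time_s: 19.92
ee_pos: [0.3411, 0.3192, 0.2416]
ee_rot: [[0.136, 0.99, 0.018], [0.991, -0.137, 0.006], [0.008, 0.017, -1.0]]
force: [0.7, -0.0, 0.5]
gripper_width: 1.0
```

Run:
```python
from fit import *
np.set_printoptions(precision=2,suppress=True)
im=snap('top','z1.png');snap('scene','z1s.png')
cv2.imwrite('pics/z1c.png',cv2.resize(im[180:310,120:360,::-1],None,fx=3,fy=3,interpolation=2))
hsv=cv2.cvtColor(im,cv2.COLOR_RGB2HSV)
rr,g,b=[im[...,i].astype(int) for i in range(3)]
m=np.zeros(rr.shape,bool);m[185:270,295:345]=1
org=m&(rr>b+15)
org=N.binary_fill_holes(N.binary_closing(org,iterations=3))
ys,xs=np.nonzero(org);print(xs.min(),xs.max(),ys.min(),ys.max())
p,f=fit('top',0,org,(298,188,342,262),(60,64),.012,(620,-30,-2));print('carrier',p,f)
a=np.radians(-1.95);d=p[:2]-[583.4,-34.8];print('board frame',d@[np.cos(a),np.sin(a)],d@[-np.sin(a),np.cos(a)])
for l in('blade_mid','tool_mat','carrier'): print(l,[(np.round(ray('top',q['at'],.004 if l!='carrier' else .01)*1e3,1),q['p']) for q in r.landmark_of('top',l)][:3])
print(r.state()['time_s'])
```

```text
296 332 204 232
carrier [623.42 -32.75  -1.99] 13.971519680432062
board frame 39.93172058052781 3.406684702449361
blade_mid [(array([511.5, 290.6,   4. ]), 0.89), (array([663.8, 124.5,   4. ]), 0.8)]
tool_mat [(array([511.9, 296.7,   4. ]), 0.71)]
carrier [(array([629. , -31.5,  10. ]), 0.83)]
20.175
```

View pics/z1c.png

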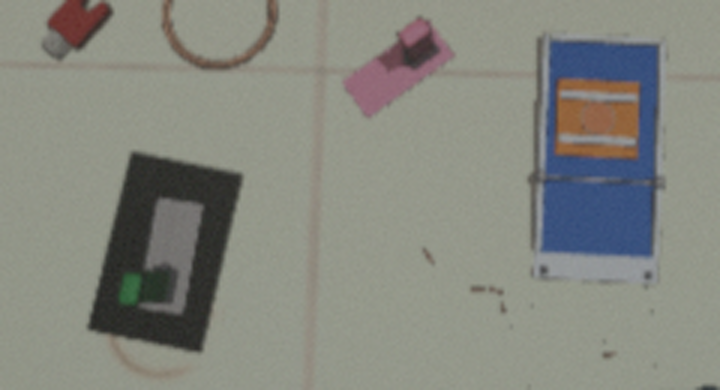

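View pics/z1s.png

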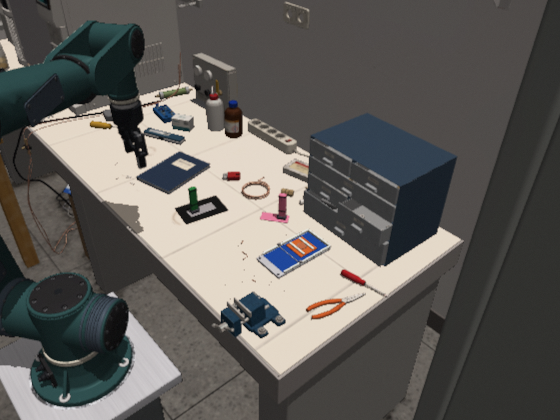

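```bash
python3 -c "
from cell import r
print(r.sign_off())"
```

```text
the job is handed in; nothing more can be done
None
```

The carrier now lies copper side up on the blue deck, wholly beyond the rail, and the lifter is back upright on its black mat. I handed the job in at about 20 s; sign-off gives no verdict.

**What I did:** I took the lifter by its green grip and slid the blade under the carrier's near edge. I then pushed until I felt the rail, where the wrist read about -7 N with the rail's near face at about board x = -8 mm. From there I levered the carrier up and over in small steps, checking pictures along the way, then set the lifter down and released it.

**Last checks (from the pictures):**
- **Carrier:** centre at about board x 40 mm, y 3 mm. There is a clear gap to the rail and the walls. I judged flatness by eye; it was not measured.
- **Lifter:** blade middle is within about 6 mm of the mat's centre.
- **Bystanders:** none looks moved, and the pink look-alike is where it was.
- **Forces:** the highest wrist reading at the end of a move was about 7 N along x, with about 5.5 N vertical. I did not see the forces during the moves themselves.

**Disagreement:** the trained network puts the carrier's centre about 6 mm farther along x than my outline fit. Both positions are within the limits.

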